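Open a pump control box held by quarter-turn cams

TASK

Open the pump control box on the table: with the flat-bladed screwdriver from the wooden rack, turn both slotted quarter-turn fasteners in its cover fully anticlockwise (seen from above). Stand the screwdriver upright in a hole of the rack again, lift the freed cover off by its handle and lay it flat on the bare table, handle up. Leave the other things where they are.

Things in the scene. Friction and masses are not known exactly. Their poses are not given: they have to be found in the camera images.
- control_box: Grey box fixed to the table, 120 (x) x 170 (y) x 60 mm high, walls 5 mm, four small feet, two black glands on its -y end. Origin: centre of its underside, on the table. With the cover on, the flat top stands 68 mm above the table. Inside are modules up to 43 mm high. The table to its right is bare round x = 0.47, y = -0.26, with room for the cover.
- cover_base (a point): Grey plastic cover, about 0.45 kg (varies): plate 126 (x) x 176 (y) x 8 mm over a 15 mm deep lip that fits inside the box walls with 1.5 mm play. This point: centre of the lip's lower edge, 45 mm above the table when on the box, 0 when the cover lies flat on the table; the plate's top is 23 mm above it. z axis: the cover's upward normal; x and y as the box's when closed.
- cover_handle (a point): Middle of the black bow handle on top of the cover: a round bar 10 mm thick, straight for 72 mm along the cover's y axis, its centre line 31 mm above the cover's top (26 mm free below it). The cover balances here.
- cam_1 (a joint): Turn of the slotted quarter-turn fastener in the cover's +x, +y corner, rad: 0 locked, 1.571 fully open against its stop, growing anticlockwise seen from above. Starts between 0 and 0.3, stays where left (friction 0.015 N m). A cross bar under the cover catches keepers in the box and lets go only from about 1.3 on.
- cam_1_slot (a point): Centre of the fastener in the +x, +y corner (34 and 58 mm from the cover's middle), on top of its steel head, 18 mm across, flush with the cover. x axis: along the slot, turns with it; at joint 0 it is the box's x axis. Slot 9.6 x 3.4 mm, 6 mm deep, closed at both ends, its edges bevelled 1 mm wide. The blade has 0.2 to 0.4 rad of play in it, so the hand turns that much farther.
- cam_2 (a joint): Turn of the slotted quarter-turn fastener in the cover's -x, -y corner, rad: 0 locked, 1.571 fully open against its stop, growing anticlockwise seen from above. Starts between 0 and 0.3, stays where left (friction 0.015 N m). A cross bar under the cover catches keepers in the box and lets go only from about 1.3 on.
- cam_2_slot (a point): Centre of the fastener in the -x, -y corner (34 and 58 mm from the cover's middle), on top of its steel head, 18 mm across, flush with the cover. x axis: along the slot, turns with it; at joint 0 it is the box's x axis. Slot 9.6 x 3.4 mm, 6 mm deep, closed at both ends, its edges bevelled 1 mm wide. The blade has 0.2 to 0.4 rad of play in it, so the hand turns that much farther.
- screwdriver_handle (a point): Middle of the handle of the flat-bladed screwdriver, which has a yellow handle and stands blade down in an outer hole of the rack, leaning up to about 3 degrees. 202 mm long; the handle, 25 to 28 mm thick and round, reaches from 47 mm below to 47 mm above this point. z axis: up the shaft; x axis: along the blade's width.
- screwdriver_tip (a point): Tip of that screwdriver, 155 mm below the handle's middle. Blade 6.5 mm wide (x axis), 2 mm thick (y axis), 12 mm long, on a 6 mm shaft. Even once gripped, its place is known to 2 or 3 mm only, so the slot has to be felt for. Held between two fingers the tool swings about the line between them when its tip is pushed sideways; drawn out still twisted in the slot, it may lift a freed cover.
- rack: Wooden bench rack, fixed: top board 56 (x) x 180 (y) x 16 mm, upper face 125 mm above the table, on two end cheeks. Origin: centre of its underside.
- rack_hole_1 (a point): Mouth of the rack's hole in its -y end (holes 55 mm apart along y), 16 mm in diameter, through the board, in the upper face. A second hole of 13 mm in the lower board (48 to 58 mm above the table) lies straight below. A hung driver's handle rests on the upper hole's edge; the tip of the flat screwdriver then stands about 18 mm above the table.
- rack_hole_2 (a point): Mouth of the rack's hole in its middle (always empty at the start) (holes 55 mm apart along y), 16 mm in diameter, through the board, in the upper face. A second hole of 13 mm in the lower board (48 to 58 mm above the table) lies straight below. A hung driver's handle rests on the upper hole's edge; the tip of the flat screwdriver then stands about 18 mm above the table.
- rack_hole_3 (a point): Mouth of the rack's hole in its +y end (holes 55 mm apart along y), 16 mm in diameter, through the board, in the upper face. A second hole of 13 mm in the lower board (48 to 58 mm above the table) lies straight below. A hung driver's handle rests on the upper hole's edge; the tip of the flat screwdriver then stands about 18 mm above the table.
- cross_driver_handle (a point): Bystander: middle of the handle of the shorter red cross-point screwdriver (166 mm) standing in the rack's other outer hole. To be left alone.
- tape_measure: Bystander: yellow tape measure, 65 x 89 x 34 mm, on the table behind the box; origin at the centre of its underside.
- pliers: Bystander: red-handled pliers, 54 x 173 x 13 mm, lying behind the box to the left; origin at the centre of the underside.
- black_tape: Bystander: roll of black tape, 74 mm across, 20 mm high, lying at the right, beyond the bare patch of table; origin at the centre of its underside.

How it is judged:
By the outcome, as a careful person would: the job done as asked, in the order asked, and still so for the second after the job is handed in, with the robot touching nothing.
It also fails if it takes over 72 s, if anything falls off the work surface, if the arm or the gripper's body presses on something with over 40 N, if the wrist force passes 120 N, or if a joint passes its speed limit or range.

ROBOT

A 6-joint arm with a two-finger parallel gripper is mounted at the origin on a cart in front of the work surface, level with it; the furniture and walls round the work are solid. World frame = base frame: x ahead of the robot, y to its left, z up, the work surface at z = 0. Lengths are in m, angles in rad, forces in N, time in s.
With the tool pointing down it reaches from about 0.25 to 0.725 m from the base axis. Payload 4 kg.
Tool frame: the origin (TCP) lies midway between the tips of the shut fingers; the grasp point (between the pads) lies bot.tcp_to_grasp behind it (bot.tcp_to_grasp is the distance from the TCP to the grasp point, in m); z points along the fingers, y is the line along which they close (so a half turn about z gives the same grasp; the last joint's range is limited). The gripper opens to 85 mm and grips with 20 to 120 N. Pads are 22 mm wide; open, the fingers measure 114 mm over their backs; the gripper's body (76 mm by 85 mm) begins 54 mm behind the grasp point. The pads swing forward as they close: fully open they stand 13 mm farther back than shut.
Start: joints at [1.226, 0.241, 0.005, 1.335, 0, 1.571], TCP at [0.169, 0.471, 0.231] pointing down, gripper open.
Joint ranges: [-2.72, 2.72], [-1.05, 1.87], [-1.09, 1.28], [-1.99, 2.15], [-1.42, 1.44], [-3.14, 3.14]. Speed limits (rad/s): [2.79, 2.79, 3.14, 3.14, 3.14, 3.14].

INTERFACE

Orientations are given as a unit quaternion [x, y, z, w].
In Python, from workcell import readout, camera, bot gives the robot as it stands. The module is installed in compiled form; this text tells all that it offers.
- The arm moves only by the tool jog_arm, never from a script. Its argument "motion" is a list of rows, each an object of numbers: "x", "y", "z": the shift along the tool's x, y, z in mm; "spin": the turn about the tool's z in degrees; "fingers": the closure, from -1 (fully open) to 1 (shut). A call has 1 to 8 rows; each row is the pose to reach, as a shift and turn from the pose commanded when the call began, along the tool's axes at that moment; what a row does not reach only later rows make up. A row lasts 1/8 s, in which the tool goes at most 62.5 mm and 10.7 degrees, less where a joint would pass 70% of its speed; a pose out of reach is approached as far as the arm can. A call with a gripper value outside its range is refused whole. The fingers move at their own pace and stop on an object; the grip force is fixed at half the most. Time passes only in rows, so rows that repeat a pose let the fingers close. It gives the time, the measured TCP pose, the force, the opening and the grip force at its end, in the units of the state.
- readout.get_obs(): the state, without advancing time (a new reading comes with each control period).
- camera(name): name is "side" or "top"; returns a dict with "pixels" (384x512x3 uint8, red, green, blue), "K" (3x3 intrinsics, pixels), "rvec" (rotation vector, rad) and "tvec" (3), from world to camera coordinates, as OpenCV has them. Camera axes: x right, y down, z forward; pixel columns grow to the right and rows downward; lengths in m; the calibration is good to about 2 mm. A picture is of the moment at which its call begins. There is no depth.
- bot.job_done(): hands the job in; it is judged then, once.
The state is a dict: "clock": time; "joint_pos": joint angles; "joint_vel": joint speeds; "tau": joint torques, N m; "eef_pos": TCP position; "tool_rot": TCP orientation; "ft_force": force on the tool from outside, world axes, zero at the start; "ft_torque": the same for the moment, N m; "grip_width": finger opening in m; "grasp_force": force on a finger pad.
Only numpy, scipy, OpenCV 4.12 (cv2) and the standard library are available. Lean on these libraries where they do the work, as an engineer would, in place of code of your own. Each camera call takes 0.05 s, during which the arm holds its last target. There are 200 camera calls.

## Working session

There is one attempt and no reset: what is moved stays moved. The work goes in short steps, Python scripts to look and compute and a tool call to move; the robot and the scene stay as the last step left them, time stands still between calls to the robot, and variables do not carry over. Pictures are saved under pics/ and viewed, at most 10 in all, crops included, and the job is handed in when it is done.

Besides the shell and the picture viewer there is one more tool, called after "Request:" as name(argument=value, ...) on one line, values as JSON. jog_arm: Moves the arm, as the interface text tells. Its arguments: {"type":"object","properties":{"motion":{"type":"array"}},"required":["motion"]}

```bash
mkdir -p pics; cat > h.py <<'E'
import numpy as np, cv2
from workcell import readout, camera, bot
from scipy.spatial.transform import Rotation as R
def cam(n):
    c=camera(n); Rm=cv2.Rodrigues(np.array(c["rvec"],float))[0]
    return c["pixels"],np.array(c["K"]),Rm,np.array(c["tvec"],float).ravel()
def ray(c,u,v):
    _,K,Rm,t=c; d=Rm.T@np.linalg.inv(K)@np.array([u,v,1.]); return -Rm.T@t,d
def onz(c,u,v,z):
    o,d=ray(c,u,v); return o+d*(z-o[2])/d[2]
def proj(c,p):
    _,K,Rm,t=c; q=K@(Rm@np.array(p,float)+t); return q[:2]/q[2]
def tri(c1,p1,c2,p2):
    o1,d1=ray(c1,*p1);o2,d2=ray(c2,*p2)
    s=np.linalg.lstsq(np.c_[d1,-d2],o2-o1,rcond=None)[0]
    a,b=o1+d1*s[0],o2+d2*s[1]; return (a+b)/2,np.linalg.norm(a-b)
def save(c,n): cv2.imwrite(f"pics/{n}.png",c[0][:,:,::-1])
E
python3 - <<'E'
from h import *
s=cam("side");t=cam("top");
np.savez("c0",s=s[0],t=t[0])
im=np.hstack([s[0],t[0]])
save(s,"s0");save(t,"t0")
for c in(s,t): print(-c[2].T@c[3], c[2][2], c[1][0,0])
o=readout.get_obs();print(o, bot.tcp_to_grasp)
E
```

```text
[0.55256884 1.42896154 0.87041857] [-0.00610217 -0.88771292 -0.46035697] 469.705009387238
[ 0.38770711 -0.03937911  1.37657127] [ 0.13531554 -0.00704743 -0.99077749] 369.129183796076
{'clock': 0.1, 'joint_pos': array([1.22601754e+00, 2.41308976e-01, 3.84635399e-03, 1.33517090e+00,
       1.83432546e-07, 1.57083110e+00]), 'joint_vel': array([ 0.00134585, -0.00107031,  0.00236851, -0.00138375,  0.00144608,
       -0.00119242]), 'tau': array([-1.30113778e-03, -3.73137653e+01,  2.53010523e+01,  1.08704579e-02,
       -7.30554143e-05, -7.10738050e-06]), 'eef_pos': array([0.16880498, 0.47004827, 0.23051147]), 'tool_rot': array([ 1.71553867e-01,  9.85174313e-01, -9.04968171e-04, -1.57647803e-04]), 'ft_force': array([-0.77183772, -0.27041122,  0.38835523]), 'ft_torque': array([0.01505277, 0.00348857, 0.04946407]), 'grasp_force': 0.0, 'grip_width': 0.08548143724009381} 0.0187
```

View pics/s0.png

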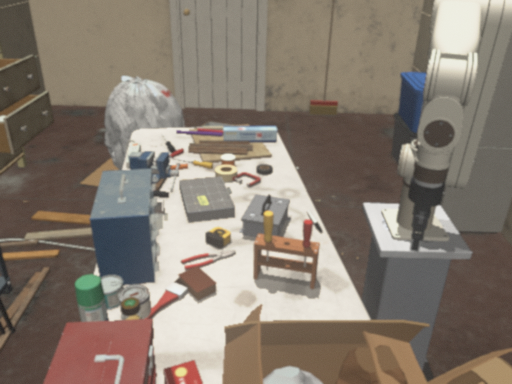

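View pics/t0.png

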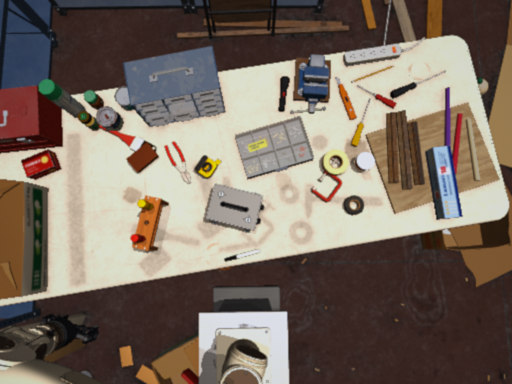

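The side view shows the yellow driver at about (268,225), the red one at (307,232) and the box at (266,213). The top view shows the box at (234,207) and the rack at (148,222), with the yellow driver at (143,203) and the red one at (136,239).

```bash
python3 - <<'E'
from h import *
d=np.load("c0.npz");t=d['t'];s=d['s']
a=cv2.resize(t[175:260,195:275],None,fx=5,fy=5,interpolation=cv2.INTER_CUBIC)
b=cv2.resize(t[190:260,120:180],None,fx=5,fy=5,interpolation=cv2.INTER_CUBIC)
c=cv2.resize(s[190:295,235:330],None,fx=5,fy=5,interpolation=cv2.INTER_CUBIC)
W=np.zeros((600,800,3),np.uint8)
W[:425,:400]=a; W[:350,400:700]=b
cv2.imwrite("pics/cropT.png",W[:430,:,::-1]); cv2.imwrite("pics/cropS.png",c[:,:,::-1])
E
```

```text
(no output)
```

View pics/cropT.png

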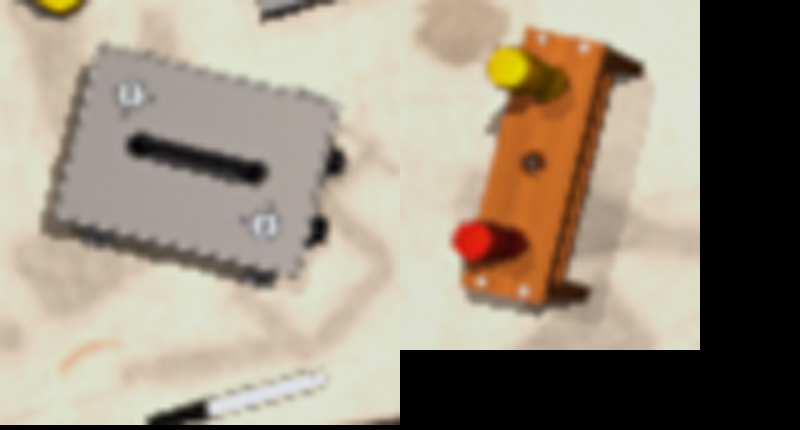

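View pics/cropS.png

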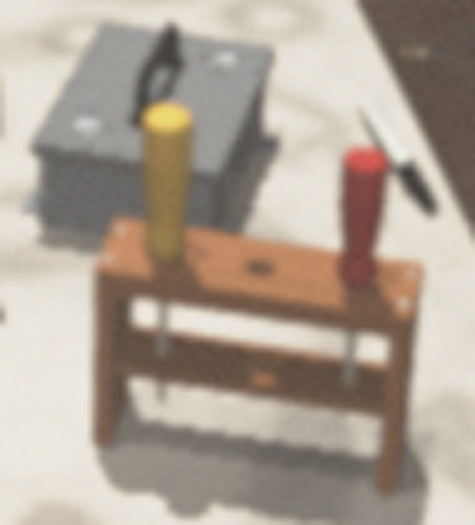

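The crops show the slots at about (130,95) and (264,225) in the top crop, with the cover handle between them. The glands are on the right, so box +y points left. The middle rack hole is at (532,161). Next I compute the poses.

```bash
python3 - <<'E'
from h import *
s=cam("side");t=cam("top")
T=t[0];S=s[0]
up=lambda U,V,u0,v0:((U+.5)/5-.5+u0,(V+.5)/5-.5+v0)
hsvT=cv2.cvtColor(T,cv2.COLOR_RGB2HSV);hsvS=cv2.cvtColor(S,cv2.COLOR_RGB2HSV)
def cen(m,box):
    u0,v0,u1,v1=box; n,l,st,c=cv2.connectedComponentsWithStats(m[v0:v1,u0:u1].astype(np.uint8))
    k=1+np.argmax(st[1:,4]); ys,xs=np.where(l==k); return c[k]+[u0,v0],st[k,4],np.c_[xs+u0,ys+v0]
# handle
g=T.max(2).astype(int)
c,n,p=cen(g<60,(215,195,254,215)); print("handle px",c,n); H=onz(t,*c,.099); print("handle",H)
a,b=p[p[:,0].argmin()],p[p[:,0].argmax()]
e=[onz(t,*q,.099) for q in(a,b)]; d=e[0]-e[1]; print("len",np.linalg.norm(d),"yaw y",np.degrees(np.arctan2(d[1],d[0])))
# slots
for nm,q in(("s1",(130,95)),("s2",(264,225))):
    u,v=up(*q,195,175); w=T[int(v)-3:int(v)+5,int(u)-3:int(u)+5].astype(float).mean(2)
    print(nm,(u,v)); print(w.astype(int))
    yy,xx=np.mgrid[int(v)-3:int(v)+5,int(u)-3:int(u)+5]; ww=np.clip(w-175,0,None)
    cc=((ww*xx).sum()/ww.sum(),(ww*yy).sum()/ww.sum()); print(cc,onz(t,*cc,.068))
# cover corners from crop
for q in((97,45),(340,95),(298,285),(50,222)): print("corner",onz(t,*up(*q,195,175),.068))
print("hole2",onz(t,*up(532,161,120,190),.125))
r=[onz(t,*up(*(U-400,V),120,190),.125) for U,V in((527,28),(606,45),(465,290),(545,305),(532,161))]
print(np.round(r,4))
# drivers
for nm,m in(("Y",lambda h:(h[...,0]>20)&(h[...,0]<35)&(h[...,1]>150)&(h[...,2]>90)),("R",lambda h:((h[...,0]<4)|(h[...,0]>174))&(h[...,1]>170)&(h[...,2]>70))):
    ct,_,pt=cen(m(hsvT),(125,190,160,260)); cs,_,ps=cen(m(hsvS),(250,200,330,260))
    print(nm,ct,cs,"mid",tri(t,ct,s,cs), ps.min(0),ps.max(0),pt.min(0),pt.max(0))
sc=up(260,268,235,190); print("hole2 side",onz(s,*sc,.125))
print("Ytop",tri(t,up(109,68,120,190),s,up(167,116,235,190)),"Ybase side",onz(s,*up(166,252,235,190),.126))
E
```

```text
handle px [233.54945055 206.23076923] 91
handle [0.52209139 0.02502892 0.099     ]
len 0.09293315578250841 yaw y 76.13603489724724
s1 (220.6, 193.6)
[[155 155 153 151 151 150 153 157]
 [154 150 154 148 152 148 141 153]
 [147 139 178 161 152 182 142 147]
 [143 138 193 161 154 199 165 148]
 [147 145 193 166 162 205 176 141]
 [149 137 170 176 176 190 154 142]
 [155 146 137 136 140 146 147 154]
 [157 152 130 127 144 151 156 158]]
(np.float64(220.9809782608696), np.float64(193.6141304347826)) [0.57135749 0.07121155 0.068     ]
s2 (247.4, 219.6)
[[164 162 157 155 144 136 156 164]
 [159 152 148 148 136 137 151 162]
 [143 146 181 177 172 188 148 155]
 [138 160 200 167 158 197 150 153]
 [152 162 200 154 158 202 166 158]
 [154 151 187 161 170 192 159 158]
 [161 154 159 162 152 150 155 162]
 [164 161 159 164 158 156 162 165]]
(np.float64(247.60264900662253), np.float64(219.60706401766004)) [ 0.47698698 -0.02286038  0.068     ]
corner [0.60801748 0.09616815 0.068     ]
corner [ 0.56929443 -0.07768674  0.068     ]
corner [ 0.43432155 -0.045618    0.068     ]
corner [0.48135604 0.12946144 0.068     ]
hole2 [0.46673693 0.04965785 0.125     ]
[[0.5616 0.3258 0.125 ]
 [0.5491 0.2717 0.125 ]
 [0.3849 0.3628 0.125 ]
 [0.3742 0.3091 0.125 ]
 [0.4707 0.3202 0.125 ]]Traceback (most recent call last):
  File "<stdin>", line 27, in <module>
  File "<stdin>", line 8, in cen
    return _wrapfunc(a, 'argmax', axis=axis, out=out, **kwds)
    return bound(*args, **kwds)
ValueError: attempt to get argmax of an empty sequence
```

```bash
cat > d.py <<'E'
from h import *
def cen(m,box):
    u0,v0,u1,v1=box; n,l,st,c=cv2.connectedComponentsWithStats(m[v0:v1,u0:u1].astype(np.uint8))
    k=1+np.argmax(st[1:,4]); ys,xs=np.where(l==k); return c[k]+[u0,v0],np.c_[xs+u0,ys+v0]
def ymask(I,s=130,v=70):
    h=cv2.cvtColor(I,cv2.COLOR_RGB2HSV); return (h[...,0]>19)&(h[...,0]<36)&(h[...,1]>s)&(h[...,2]>v)
E
python3 - <<'E'
from d import *
s=cam("side");t=cam("top");up=lambda U,V,u0,v0:((U+.5)/5-.5+u0,(V+.5)/5-.5+v0)
ct,pt=cen(ymask(t[0]),(130,190,165,230)); cs,ps=cen(ymask(s[0]),(250,195,290,250))
print("Y",ct,cs,tri(t,ct,s,cs),ps.min(0),ps.max(0),pt.min(0),pt.max(0))
print("hole2 side",onz(s,*up(260,268,235,190),.125))
print("Ytop",tri(t,up(109,68,120,190),s,up(167,116,235,190)),"Ybase",onz(s,*up(166,252,235,190),.126))
print("shaft at lower board", onz(s,*up(162,352,235,190),.058), "tip", onz(s,*up(163,397,235,190),.018))
for dv in (0,1): print("imgvert", onz(t,220,190,.068)-onz(t,220,196,.068))
I=s[0].astype(int).sum(2)//3; print(I[255:275,262:274])
# side slots
for q in((228,58),(88,124)): print(onz(s,*up(*q,235,190),.068))
o=readout.get_obs();print(R.from_quat(o['tool_rot']).as_matrix().round(3))
E
```

```text
Y [143.89583333 203.91666667] [267.37142857 213.68571429] (array([0.52457436, 0.30416911, 0.20838066]), np.float64(0.004989200018834392)) [264 211] [271 216] [137 199] [152 208]
hole2 side [0.47026528 0.32312179 0.125     ]
Ytop (array([0.5246276 , 0.31022326, 0.21503356]), np.float64(0.0018517428635058128)) Ybase [0.52330084 0.31079247 0.126     ]
shaft at lower board [0.5235008  0.31297069 0.058     ] tip [0.52164395 0.30280021 0.018     ]
imgvert [ 2.16830140e-02 -4.88010772e-05  0.00000000e+00]
imgvert [ 2.16830140e-02 -4.88010772e-05  0.00000000e+00]
[[138 154 167 165 149 140 160 195 210 217 217 222]
 [ 97 101 110 117 119 123 132 146 159 169 174 184]
 [ 81  86  85  94 103 112 107 101 104 112 119 130]
 [ 81  82  84  87 100 108  98  88  85  82  90  95]
 [ 84  81  84  87 101 107  98  85  83  81  83  81]
 [ 81  82  84  85  99 103  97  85  83  84  83  81]
 [ 81  82  82  83  89  93  90  84  82  82  82  81]
 [ 88  83  83  82  86  85  81  83  84  81  81  82]
 [ 89  87  87  83  84  83  86  81  80  82  83  81]
 [105 100  97  94  90  87  87  86  84  86  86  82]
 [152 146 135 124 106  97  95  97  94  94  92  86]
 [199 194 183 163 137 121 127 133 133 123 111 109]
 [206 208 202 187 161 148 166 180 180 168 160 157]
 [198 204 205 197 168 154 182 201 204 200 197 205]
 [190 203 206 197 174 163 186 204 206 207 209 211]
 [182 203 205 204 192 182 193 204 207 208 211 210]
 [171 197 204 207 203 200 203 206 208 207 208 210]
 [152 187 202 204 204 205 205 207 207 208 208 208]
 [137 165 184 188 189 191 200 206 206 205 207 207]
 [120 135 142 143 146 154 175 185 187 187 188 192]]
[ 0.47588218 -0.02414677  0.068     ]
[0.57251325 0.07219062 0.068     ]
[[-0.941  0.338 -0.   ]
 [ 0.338  0.941 -0.001]
 [ 0.    -0.001 -1.   ]]
```

Request:
jog_arm(motion=[{"x":-389,"y":-30,"z":-25,"fingers":-1},{"x":-389,"y":-30,"z":-25,"fingers":-1},{"x":-389,"y":-30,"z":-25,"fingers":-1},{"x":-389,"y":-30,"z":-25,"fingers":-1},{"x":-389,"y":-30,"z":-25,"fingers":-1},{"x":-389,"y":-30,"z":-25,"fingers":-1},{"x":-389,"y":-30,"z":-25,"fingers":-1},{"x":-389,"y":-30,"z":-25,"fingers":-1}])

```text
validation failed for argument at $.mo...
```

Request:
jog_arm(motion=[{"x":-389,"y":-30,"z":-25,"spin":0,"fingers":-1},{"x":-389,"y":-30,"z":-25,"spin":0,"fingers":-1},{"x":-389,"y":-30,"z":-25,"spin":0,"fingers":-1},{"x":-389,"y":-30,"z":-25,"spin":0,"fingers":-1},{"x":-389,"y":-30,"z":-25,"spin":0,"fingers":-1},{"x":-389,"y":-30,"z":-25,"spin":0,"fingers":-1},{"x":-389,"y":-30,"z":-25,"spin":0,"fingers":-1},{"x":-389,"y":-30,"z":-25,"spin":0,"fingers":-1}])

```text
clock: 1.3
eef_pos: [0.5255, 0.3102, 0.2556]
tool_rot: [0.172, 0.985, -0.0, -0.001]
ft_force: [-0.3, 0.1, -0.1]
grip_width: 0.0852
grasp_force: 0.0
```

Request:
jog_arm(motion=[{"x":-1,"y":0,"z":50,"spin":0,"fingers":-1},{"x":-1,"y":0,"z":100,"spin":0,"fingers":-1},{"x":-1,"y":0,"z":100,"spin":0,"fingers":1},{"x":-1,"y":0,"z":100,"spin":0,"fingers":1},{"x":-1,"y":0,"z":100,"spin":0,"fingers":1},{"x":-1,"y":0,"z":100,"spin":0,"fingers":1},{"x":-1,"y":0,"z":100,"spin":0,"fingers":1},{"x":-1,"y":0,"z":100,"spin":0,"fingers":1}])

```text
clock: 2.3
eef_pos: [0.5269, 0.3107, 0.1595]
tool_rot: [0.172, 0.985, 0.001, 0.002]
ft_force: [-1.4, -1.1, 5.4]
grip_width: 0.0265
grasp_force: 57.5
```

Request:
jog_arm(motion=[{"x":0,"y":0,"z":-40,"spin":0,"fingers":1},{"x":0,"y":0,"z":-80,"spin":0,"fingers":1},{"x":0,"y":0,"z":-135,"spin":0,"fingers":1},{"x":0,"y":0,"z":-135,"spin":0,"fingers":1},{"x":0,"y":-70,"z":-135,"spin":0,"fingers":1},{"x":0,"y":-120,"z":-135,"spin":0,"fingers":1},{"x":0,"y":-120,"z":-135,"spin":0,"fingers":1},{"x":0,"y":-120,"z":-135,"spin":0,"fingers":1}])

```text
clock: 3.3
eef_pos: [0.4857, 0.1977, 0.2917]
tool_rot: [0.172, 0.985, 0.001, 0.001]
ft_force: [0.4, -0.1, -1.1]
grip_width: 0.0263
grasp_force: 59.0
```

```bash
cat > blade.py <<'E'
from d import *
import sys
def shot(name):
    s=cam("side");t=cam("top");o=readout.get_obs()
    e=o['eef_pos'];np.savez(name,s=s[0],t=t[0],e=e,q=o['tool_rot'])
    m=R.from_quat(o['tool_rot']).as_matrix(); print("yawx",np.degrees(np.arctan2(m[1,0],m[0,0])),"eef",e,"tilt",m[:,2].round(4),"j6",o['joint_pos'][5])
    tip=e+[0,0,.0187-.155]; u,v=proj(s,tip); print("exp tip px",u,v)
    I=s[0].astype(float).mean(2)
    for r in range(int(v)-22,int(v)+6):
        row=I[r,int(u)-9:int(u)+10]; bg=np.median(np.r_[row[:4],row[-4:]]); d=bg-row; w=np.clip(d,0,None)*(d>8)
        print(r,round(float((w*np.arange(int(u)-9,int(u)+10)).sum()/max(w.sum(),1)),2),int(w.sum()),int(bg))
    return s,t
if __name__=="__main__":
    s,t=shot(sys.argv[1]); u,v=proj(s,readout.get_obs()['eef_pos']); u=int(u);v=int(v)
    cv2.imwrite(f"pics/{sys.argv[1]}.png",cv2.resize(s[0][v-30:v+70,u-40:u+40],None,fx=6,fy=6,interpolation=cv2.INTER_CUBIC)[:,:,::-1])
E
python3 blade.py b0
```

```text
yawx 160.2935124940514 eef [0.48594106 0.19849146 0.29138697] tilt [ 8.e-04  6.e-04 -1.e+00] j6 0.7315902455081104
exp tip px 280.2421280827832 211.57567332738006
189 282.44 141 205
190 282.41 184 206
191 282.28 260 216
192 281.85 301 220
193 281.7 334 223
194 282.08 280 221
195 281.68 235 215
196 279.55 209 208
197 276.66 216 191
198 276.48 216 174
199 278.62 122 163
200 278.08 59 154
201 275.23 66 152
202 273.24 77 151
203 273.68 59 149
204 278.83 69 152
205 281.47 91 155
206 283.73 75 155
207 284.03 100 156
208 283.94 156 158
209 284.12 190 157
210 284.11 219 157
211 284.18 216 156
212 283.92 242 157
213 284.26 238 157
214 284.57 248 157
215 284.55 278 156
216 284.39 338 157
```

View pics/b0.png

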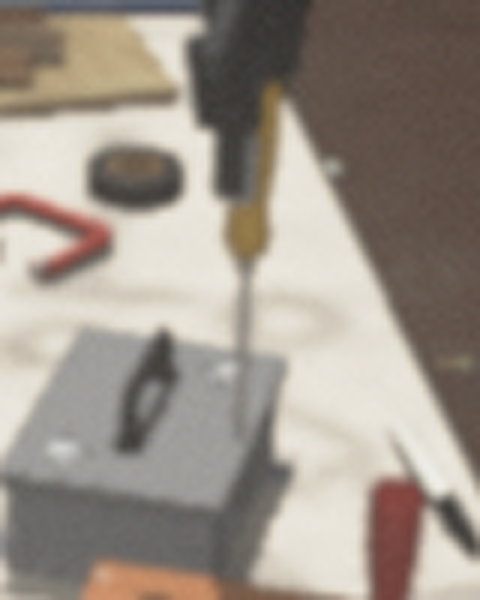

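Request:
jog_arm(motion=[{"x":-72,"y":166,"z":0,"spin":0,"fingers":1},{"x":-72,"y":166,"z":0,"spin":0,"fingers":1},{"x":-72,"y":166,"z":0,"spin":0,"fingers":1},{"x":-72,"y":166,"z":45,"spin":0,"fingers":1},{"x":-72,"y":166,"z":90,"spin":0,"fingers":1},{"x":-72,"y":166,"z":90,"spin":0,"fingers":1},{"x":-72,"y":166,"z":90,"spin":0,"fingers":1}])

```text
clock: 4.28
eef_pos: [0.6099, 0.3306, 0.2031]
tool_rot: [0.171, 0.985, 0.001, 0.001]
ft_force: [0.0, 0.2, 0.0]
grip_width: 0.0263
grasp_force: 59.0
```

```bash
python3 blade.py b1
```

```text
yawx 160.26549069440506 eef [0.61076449 0.33063107 0.20519617] tilt [ 0.0058  0.0032 -1.    ] j6 0.8405883757000108
exp tip px 236.6468326103477 259.8153360632238
237 228.02 69 130
238 227.96 91 135
239 228.16 138 143
240 228.86 212 158
241 228.88 231 160
242 228.94 229 160
243 230.15 265 174
244 231.9 274 193
245 234.16 263 207
246 235.42 218 214
247 236.25 191 217
248 238.05 142 220
249 238.05 140 219
250 234.95 247 218
251 234.44 342 216
252 234.21 440 217
253 233.84 564 217
254 232.72 566 211
255 230.91 395 193
256 230.07 285 191
257 232.28 280 217
258 236.44 190 228
259 238.18 147 229
260 238.25 127 230
261 238.34 106 230
262 238.48 38 229
263 0.0 0 230
264 0.0 0 230
```

Request:
jog_arm(motion=[{"x":0,"y":0,"z":0,"spin":10,"fingers":1},{"x":0,"y":0,"z":0,"spin":20,"fingers":1},{"x":0,"y":0,"z":0,"spin":30,"fingers":1},{"x":0,"y":0,"z":0,"spin":40,"fingers":1},{"x":0,"y":0,"z":0,"spin":45,"fingers":1},{"x":0,"y":0,"z":0,"spin":45,"fingers":1}])

```text
clock: 5.12
eef_pos: [0.6104, 0.33, 0.2046]
tool_rot: [0.535, 0.845, 0.002, 0.001]
ft_force: [-0.3, 0.0, -0.7]
grip_width: 0.0269
grasp_force: 59.0
```

```bash
python3 blade.py b2
```

```text
yawx 115.31649413714642 eef [0.60994532 0.32982384 0.2034763 ] tilt [ 0.0032  0.0017 -1.    ] j6 1.6246354351082426
exp tip px 236.9474566817368 260.1454873327853
238 227.95 94 135
239 228.18 137 145
240 228.34 202 157
241 228.85 227 159
242 229.03 241 162
243 230.14 265 174
244 231.75 267 192
245 233.71 230 206
246 235.47 185 212
247 236.19 165 218
248 237.99 140 219
249 238.03 146 219
250 235.18 261 218
251 234.43 333 216
252 234.13 407 215
253 233.75 540 215
254 232.63 574 212
255 230.85 395 193
256 229.91 279 192
257 232.37 278 218
258 236.58 194 227
259 238.29 157 229
260 238.42 116 230
261 238.48 89 230
262 238.49 47 230
263 238.0 8 229
264 0.0 0 230
265 0.0 0 230
```

Request:
jog_arm(motion=[{"x":0,"y":0,"z":0,"spin":10,"fingers":1},{"x":0,"y":0,"z":0,"spin":20,"fingers":1},{"x":0,"y":0,"z":0,"spin":30,"fingers":1},{"x":0,"y":0,"z":0,"spin":40,"fingers":1},{"x":0,"y":0,"z":0,"spin":45,"fingers":1},{"x":0,"y":0,"z":0,"spin":45,"fingers":1}])

```text
clock: 5.98
eef_pos: [0.6095, 0.3296, 0.202]
tool_rot: [0.817, 0.576, 0.001, 0.0]
ft_force: [0.0, 0.7, -0.4]
grip_width: 0.0261
grasp_force: 59.0
```

```bash
python3 blade.py b3
```

```text
yawx 70.34847168411854 eef [0.60938962 0.32954603 0.20180265] tilt [ 7.e-04  4.e-04 -1.e+00] j6 2.409508626722491
exp tip px 237.14580406219326 260.5696506314773
238 228.45 61 136
239 228.78 128 155
240 230.44 261 176
241 230.61 291 179
242 230.83 294 180
243 231.95 303 189
244 233.55 264 200
245 235.29 199 208
246 235.89 171 215
247 236.36 137 219
248 236.57 134 221
249 236.57 137 221
250 235.1 218 217
251 234.6 337 216
252 234.4 423 216
253 233.98 533 215
254 232.79 489 205
255 230.63 272 184
256 230.75 256 198
257 233.67 232 222
258 237.29 187 229
259 238.08 190 229
260 238.09 200 230
261 238.15 188 230
262 238.22 186 230
263 238.21 135 229
264 238.01 56 230
265 0.0 0 230
```

Request:
jog_arm(motion=[{"x":0,"y":0,"z":0,"spin":10,"fingers":1},{"x":0,"y":0,"z":0,"spin":20,"fingers":1},{"x":0,"y":0,"z":0,"spin":20,"fingers":1}])

```text
clock: 6.45
eef_pos: [0.6093, 0.3295, 0.2015]
tool_rot: [0.905, 0.426, 0.0, -0.0]
ft_force: [0.5, -0.1, -1.3]
grip_width: 0.0267
grasp_force: 59.0
```

```bash
python3 blade.py b4|grep -E "y|25[89]|26"
```

```text
yawx 50.433506077682075 eef [0.60925953 0.32950022 0.20145862] tilt [ 2.e-04  1.e-04 -1.e+00] j6 2.7571254832772354
exp tip px 237.19186636215716 260.6592471738939
244 233.39 267 201
258 236.64 174 229
259 237.39 171 230
260 237.41 174 230
261 237.49 173 229
262 237.48 175 230
263 237.5 168 230
264 237.51 108 230
265 238.0 45 230
```

Request:
jog_arm(motion=[{"x":0,"y":0,"z":0,"spin":10,"fingers":1},{"x":0,"y":0,"z":0,"spin":18,"fingers":1},{"x":0,"y":0,"z":0,"spin":18,"fingers":1}])

```text
clock: 6.92
eef_pos: [0.6092, 0.3295, 0.2013]
tool_rot: [0.96, 0.279, 0.0, -0.0]
ft_force: [-0.6, 0.4, -0.8]
grip_width: 0.0265
grasp_force: 59.0
```

```bash
python3 blade.py b5|grep -E "y|25[89]|26"
```

```text
yawx 32.431588007406894 eef [0.60921634 0.32947593 0.20134678] tilt [ 0.  0. -1.] j6 3.0713098665746297
exp tip px 237.20732125822084 260.68642069097234
243 231.17 268 189
250 234.82 268 217
258 236.33 161 229
259 236.87 165 230
260 237.12 169 230
261 237.18 182 230
262 237.17 187 229
263 237.19 161 227
264 239.24 98 224
265 242.26 76 222
```

```bash
python3 - <<'E'
from h import *
s=cam("side")
A=[];b=[]
tipr={'b1':262.,'b2':262.3,'b3':263.9,'b4':264.4,'b5':264.3}
uu={'b1':238.34,'b2':238.45,'b3':238.2,'b4':237.49,'b5':237.18}
for n in uu:
    d=np.load(n+".npz"); m=R.from_quat(d['q']).as_matrix(); tip=d['e']+m[:,2]*.1413
    p=proj(s,tip); J=np.array([proj(s,tip+1e-3*v)-p for v in np.eye(3)]).T # px/mm
    r=np.array([uu[n],tipr[n]])-p; print(n,p,r)
    G=np.c_[J@m[:,0],J@m[:,1]]
    A+= [[*G[0],1,0],[*(.4*G[1]),0,.4]]; b+=[r[0],.4*r[1]]
x,res,_,_=np.linalg.lstsq(np.array(A),np.array(b),rcond=None);print("tool-frame off mm",x,"res",np.array(A)@x-b)
A2=np.array(A)[::2][:,:3];print(np.linalg.lstsq(A2,np.array(b)[::2],rcond=None)[0])
print(J)
E
```

```text
b1 [236.34849301 261.32726453] [1.99150699 0.67273547]
b2 [236.78533632 261.61696108] [1.66466368 0.68303892]
b3 [237.10820754 262.00293354] [1.09179246 1.89706646]
b4 [237.17949209 262.08450201] [0.31050791 2.31549799]
b5 [237.20393425 262.10946069] [-0.02393425  2.19053931]
tool-frame off mm [ 3.30079044 -3.23714118  0.36940418  0.99058795] res [-0.11942664 -0.01647191  0.18725612  0.27271731 -0.12431517 -0.00526017
  0.11127183 -0.14369076 -0.05478614 -0.10729447]
[ 3.27697068 -2.42745769  0.56409782]
[[-0.34824827 -0.01832155  0.00049725]
 [-0.00853695  0.20893881 -0.28398692]]
```

Request:
jog_arm(motion=[{"x":0,"y":0,"z":-44,"spin":-10,"fingers":1},{"x":-172,"y":201,"z":-44,"spin":-14,"fingers":1},{"x":-172,"y":201,"z":-44,"spin":-14,"fingers":1},{"x":-172,"y":201,"z":-44,"spin":-14,"fingers":1},{"x":-172,"y":201,"z":-44,"spin":-14,"fingers":1},{"x":-172,"y":201,"z":-44,"spin":-14,"fingers":1},{"x":-172,"y":201,"z":-44,"spin":-14,"fingers":1},{"x":-172,"y":201,"z":-28,"spin":-14,"fingers":1}])

```text
clock: 8.07
eef_pos: [0.5724, 0.0692, 0.2306]
tool_rot: [0.919, 0.394, 0.002, 0.0]
ft_force: [0.1, 0.3, -0.5]
grip_width: 0.0264
grasp_force: 59.0
```

```bash
cat > at.py <<'E'
from d import *
import sys
# print state in tool axes: shift needed to bring predicted tip over target
o=readout.get_obs(); m=R.from_quat(o['tool_rot']).as_matrix(); e=o['eef_pos']
print("eef",e.round(4),"yaw",np.degrees(np.arctan2(m[1,0],m[0,0])).round(1),"z",m[:,2].round(4),"F",o['ft_force'].round(1),"T",o['ft_torque'].round(2),"j6",o['joint_pos'][5].round(2))
s=cam("side"); tip=e+m@np.array([.0033,-.0028,.1445]); u,v=proj(s,tip); print("tip pred",tip.round(4),u,v)
u=int(u);v=int(v);cv2.imwrite(f"pics/{sys.argv[1]}.png",cv2.resize(s[0][v-35:v+15,u-40:u+40],None,fx=9,fy=9,interpolation=cv2.INTER_CUBIC)[:,:,::-1])
E
python3 at.py c1
```

```text
eef [0.5724 0.0692 0.2306] yaw 46.4 z [ 0.0039  0.0013 -1.    ] F [ 0.1  0.3 -0.5] T [ 0.03 -0.02 -0.04] j6 2.45
tip pred [0.5733 0.0738 0.0861] 252.05139729362847 209.94480879137944
```

View pics/c1.png

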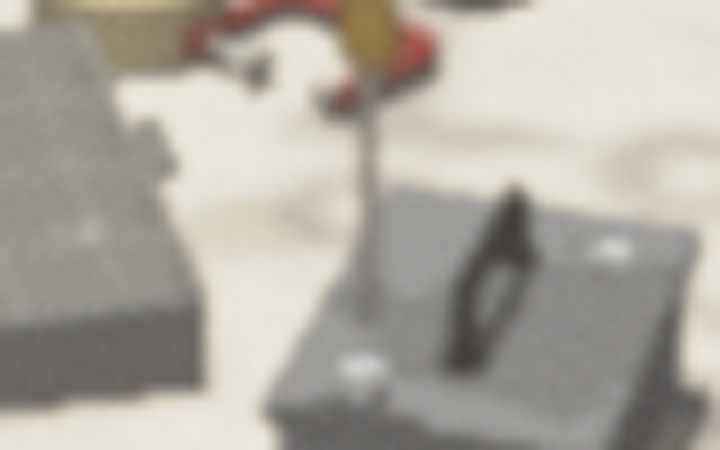

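Request:
jog_arm(motion=[{"x":1.4,"y":1.4,"z":5,"spin":0,"fingers":1},{"x":1.4,"y":1.4,"z":12,"spin":0,"fingers":1},{"x":1.4,"y":1.4,"z":15,"spin":0,"fingers":1},{"x":1.4,"y":1.4,"z":17,"spin":0,"fingers":1},{"x":1.4,"y":1.4,"z":19,"spin":0,"fingers":1},{"x":1.4,"y":1.4,"z":20,"spin":0,"fingers":1}])

```text
clock: 8.88
eef_pos: [0.5731, 0.0676, 0.2094]
tool_rot: [0.92, 0.393, 0.0, 0.0]
ft_force: [0.3, -0.6, -0.7]
grip_width: 0.0264
grasp_force: 58.9
```

Request:
jog_arm(motion=[{"x":0,"y":0,"z":1,"spin":0,"fingers":1},{"x":0,"y":0,"z":2,"spin":0,"fingers":1},{"x":0,"y":0,"z":3,"spin":0,"fingers":1}])

```text
clock: 9.25
eef_pos: [0.5731, 0.0676, 0.2064]
tool_rot: [0.92, 0.393, 0.0, 0.0]
ft_force: [0.4, -1.0, -1.1]
grip_width: 0.0263
grasp_force: 58.5
```

Request:
jog_arm(motion=[{"x":0,"y":0,"z":1,"spin":0,"fingers":1},{"x":0,"y":0,"z":2,"spin":0,"fingers":1},{"x":0,"y":0,"z":3,"spin":0,"fingers":1}])

```text
clock: 9.62
eef_pos: [0.5735, 0.0679, 0.2046]
tool_rot: [0.92, 0.393, 0.001, 0.0]
ft_force: [-0.7, -0.6, 9.0]
grip_width: 0.0263
grasp_force: 59.7
```

Request:
jog_arm(motion=[{"x":0.7,"y":-0.7,"z":0.5,"spin":0,"fingers":1},{"x":1.4,"y":-1.4,"z":0.5,"spin":0,"fingers":1},{"x":2.1,"y":-2.1,"z":0.5,"spin":0,"fingers":1},{"x":2.1,"y":-2.1,"z":0.5,"spin":0,"fingers":1}])

```text
clock: 10.12
eef_pos: [0.5738, 0.0704, 0.2047]
tool_rot: [0.92, 0.393, 0.001, 0.001]
ft_force: [-0.4, -2.5, 7.5]
grip_width: 0.0263
grasp_force: 57.3
```

Request:
jog_arm(motion=[{"x":-0.7,"y":0.7,"z":0,"spin":0,"fingers":1},{"x":-1.4,"y":1.4,"z":0,"spin":0,"fingers":1},{"x":-2.1,"y":2.1,"z":0,"spin":0,"fingers":1},{"x":-2.8,"y":2.8,"z":0,"spin":0,"fingers":1},{"x":-2.8,"y":2.8,"z":0,"spin":0,"fingers":1}])

```text
clock: 10.75
eef_pos: [0.5734, 0.0678, 0.2046]
tool_rot: [0.92, 0.393, 0.002, -0.001]
ft_force: [-2.0, 1.1, 6.8]
grip_width: 0.0261
grasp_force: 59.5
```

Request:
jog_arm(motion=[{"x":0.7,"y":-0.7,"z":0,"spin":-8,"fingers":1},{"x":0.7,"y":-0.7,"z":0,"spin":-16,"fingers":1},{"x":0.7,"y":-0.7,"z":0,"spin":-24,"fingers":1},{"x":0.7,"y":-0.7,"z":0,"spin":-32,"fingers":1},{"x":0.7,"y":-0.7,"z":0,"spin":-32,"fingers":1}])

```text
clock: 11.38
eef_pos: [0.5744, 0.0686, 0.2047]
tool_rot: [0.775, 0.631, 0.002, 0.001]
ft_force: [0.4, 0.7, 5.6]
grip_width: 0.0258
grasp_force: 57.6
```

```bash
python3 at.py c2; python3 - <<'E'
from h import *
s=cam("side");I=s[0].astype(int).mean(2).astype(int);print(I[204:220,244:262])
E
```

```text
eef [0.5744 0.0686 0.2047] yaw 78.3 z [ 0.0046  0.002  -1.    ] F [0.4 0.7 5.6] T [ 0.16 -0.28 -0.06] j6 1.89
tip pred [0.573  0.0727 0.0602] 252.00322772317054 216.47572480242903
[[223 222 222 222 215 191 164 148 135 134 146 156 156 154 154 151 150 141]
 [224 223 221 215 197 173 154 147 135 138 147 154 155 153 145 144 140 132]
 [226 225 221 203 179 159 151 144 136 135 145 153 153 147 139 138 135 130]
 [227 226 218 192 166 155 153 146 133 137 145 152 152 141 138 138 134 124]
 [228 224 209 177 155 150 151 145 135 135 143 150 144 138 139 138 135 119]
 [226 217 188 156 145 147 143 140 134 130 136 141 137 136 137 137 131 118]
 [221 195 163 142 137 139 138 133 128 129 132 138 138 138 136 136 131 118]
 [207 173 145 136 136 138 135 134 127 125 132 137 137 136 136 136 131 114]
 [192 159 143 141 141 140 137 131 123 126 129 136 138 135 137 136 125 105]
 [180 158 153 148 149 147 152 146 132 130 136 137 138 138 136 133 120  94]
 [166 159 154 153 150 153 165 164 146 146 154 147 134 132 135 132 116  92]
 [161 157 156 158 154 157 165 162 146 150 157 144 134 131 137 134 125 112]
 [158 156 155 157 154 155 161 158 143 138 142 144 144 140 140 141 137 129]
 [154 153 153 155 155 155 156 155 142 122 122 135 146 147 150 146 145 142]
 [141 143 140 144 149 147 146 138 125 110 107 120 134 147 152 151 149 150]
 [117 119 124 128 129 126 121 115 108 105 105 107 116 126 138 145 144 147]]
```

View pics/c2.png

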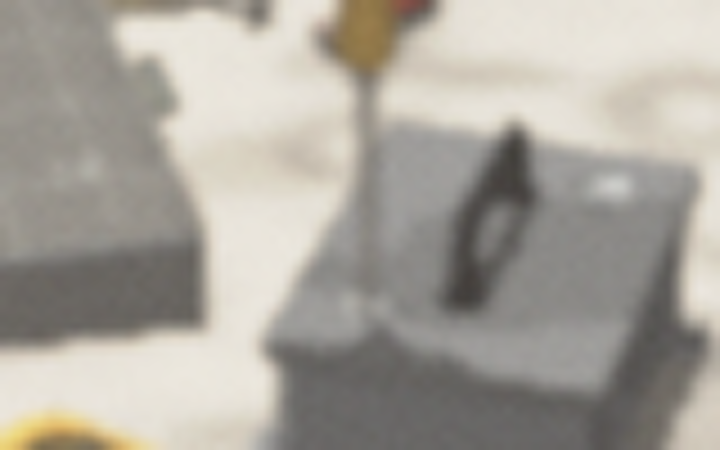

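Request:
jog_arm(motion=[{"x":1.2,"y":2.6,"z":1,"spin":-10,"fingers":1},{"x":2.0,"y":3.1,"z":1,"spin":-20,"fingers":1},{"x":2.7,"y":3.5,"z":1,"spin":-30,"fingers":1},{"x":3.5,"y":3.7,"z":1,"spin":-40,"fingers":1},{"x":4.2,"y":3.7,"z":1,"spin":-50,"fingers":1},{"x":5,"y":3.6,"z":1,"spin":-60,"fingers":1},{"x":5.7,"y":3.4,"z":1,"spin":-70,"fingers":1},{"x":6.4,"y":3.1,"z":1,"spin":-79,"fingers":1}])

```text
clock: 12.48
eef_pos: [0.5776, 0.0738, 0.2045]
tool_rot: [0.195, 0.981, 0.001, 0.001]
ft_force: [-2.1, -0.8, 10.1]
grip_width: 0.0265
grasp_force: 59.8
```

```bash
python3 at.py c3
```

```text
eef [0.5776 0.0738 0.2045] yaw 157.6 z [ 0.0028  0.0011 -1.    ] F [-2.1 -0.8 10.1] T [-0.18  0.99 -0.11] j6 0.52
tip pred [0.5738 0.0727 0.0599] 251.7626001561042 216.53131900744356
```

Request:
jog_arm(motion=[{"x":0,"y":0,"z":0,"spin":-8,"fingers":1},{"x":0,"y":0,"z":0,"spin":-16,"fingers":1},{"x":0,"y":0,"z":0,"spin":-16,"fingers":1}])

```text
clock: 12.9
eef_pos: [0.5775, 0.074, 0.2044]
tool_rot: [0.058, 0.998, 0.001, 0.001]
ft_force: [-2.2, -0.9, 11.0]
grip_width: 0.0263
grasp_force: 58.2
```

```bash
python3 at.py c4
```

```text
eef [0.5775 0.074  0.2044] yaw 173.3 z [ 0.0026  0.0016 -1.    ] F [-2.2 -0.9 11. ] T [ 0.    1.04 -0.03] j6 0.24
tip pred [0.5742 0.0718 0.0599] 251.65273970692536 216.40408492729733
```

Request:
jog_arm(motion=[{"x":0,"y":0,"z":-2,"spin":10,"fingers":1},{"x":0,"y":0,"z":-10,"spin":16,"fingers":1},{"x":0,"y":0,"z":-20,"spin":16,"fingers":1},{"x":0,"y":40,"z":-30,"spin":16,"fingers":1},{"x":0,"y":80,"z":-30,"spin":16,"fingers":1},{"x":0,"y":80,"z":-30,"spin":16,"fingers":1}])

```text
clock: 13.7
eef_pos: [0.587, 0.1558, 0.2321]
tool_rot: [0.194, 0.981, 0.001, 0.0]
ft_force: [-0.2, -1.2, -1.2]
grip_width: 0.0262
grasp_force: 59.9
```

```bash
python3 at.py c5; python3 - <<'E'
from h import *
s=cam("side");t=cam("top")
a=cv2.resize(t[0][175:235,205:265],None,fx=6,fy=6,interpolation=cv2.INTER_CUBIC)
b=cv2.resize(s[0][190:240,235:295],None,fx=6,fy=6,interpolation=cv2.INTER_CUBIC)
W=np.zeros((360,730,3),np.uint8);W[:,:360]=a;W[:300,370:]=b;cv2.imwrite("pics/d1.png",W[:,:,::-1])
print(s[0].astype(int).mean(2).astype(int)[210:219,246:259])
print(t[0].astype(int).mean(2).astype(int)[190:199,216:227])
E
```

```text
eef [0.587  0.1558 0.2321] yaw 157.6 z [ 8.0e-04  1.3e-03 -1.0e+00] F [-0.2 -1.2 -1.2] T [-0.08  0.05  0.04] j6 0.65
tip pred [0.583  0.1546 0.0876] 248.37324301633336 222.22568797837178
[[177 144 128 131 145 153 156 156 156 155 157 157 156]
 [161 139 128 130 148 153 155 153 155 157 156 156 155]
 [154 138 129 130 146 154 157 149 153 155 155 157 156]
 [152 138 126 133 157 174 176 168 165 158 156 157 156]
 [150 139 126 139 176 202 202 195 183 168 155 155 157]
 [151 138 126 141 184 204 196 195 188 165 149 150 153]
 [150 136 126 134 165 182 180 179 170 155 144 147 149]
 [148 135 125 131 149 162 164 161 155 147 145 145 147]
 [139 131 126 129 146 155 154 152 147 143 139 140 141]]
[[150 149 148 141 140 140 143 150 150 147 150]
 [150 149 144 140 138 135 131 140 144 139 147]
 [150 147 151 178 190 195 174 139 143 147 150]
 [148 145 149 144 155 192 196 163 147 147 151]
 [148 141 132 140 143 155 170 142 127 131 147]
 [146 139 123 164 191 185 161 129 124 132 147]
 [146 147 129 132 165 159 143 141 145 148 150]
 [142 150 140 122 145 148 147 150 152 153 152]
 [129 144 140 119 142 152 152 151 152 152 152]]
```

View pics/d1.png

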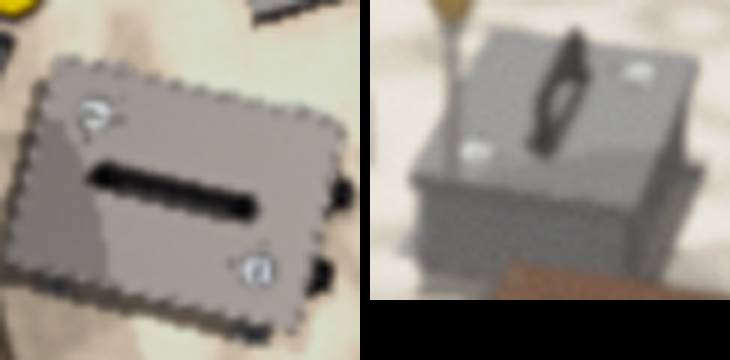

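Request:
jog_arm(motion=[{"x":0,"y":0,"z":-35,"spin":10,"fingers":1},{"x":5,"y":-30,"z":-35,"spin":20,"fingers":1},{"x":29,"y":-207,"z":-35,"spin":30,"fingers":1},{"x":29,"y":-207,"z":-35,"spin":40,"fingers":1},{"x":29,"y":-207,"z":-35,"spin":50,"fingers":1},{"x":29,"y":-207,"z":-35,"spin":60,"fingers":1},{"x":29,"y":-207,"z":-30,"spin":70,"fingers":1},{"x":29,"y":-207,"z":-10,"spin":80,"fingers":1}])

```text
clock: 14.85
eef_pos: [0.4804, -0.0284, 0.2431]
tool_rot: [0.784, 0.621, 0.001, 0.001]
ft_force: [0.9, 0.7, -0.8]
grip_width: 0.0262
grasp_force: 59.8
```

Request:
jog_arm(motion=[{"x":0,"y":0,"z":16,"spin":0,"fingers":1},{"x":0,"y":0,"z":16,"spin":0,"fingers":1},{"x":0,"y":0,"z":16,"spin":0,"fingers":1}])

```text
clock: 15.22
eef_pos: [0.4801, -0.0274, 0.2266]
tool_rot: [0.782, 0.624, 0.0, 0.0]
ft_force: [0.4, 0.7, -0.6]
grip_width: 0.0262
grasp_force: 59.8
```

```bash
python3 at.py e1
```

```text
eef [ 0.4801 -0.0274  0.2266] yaw 77.2 z [ 1.1e-03 -1.0e-04 -1.0e+00] F [ 0.4  0.7 -0.6] T [-0.02  0.    0.01] j6 1.74
tip pred [ 0.4782 -0.0236  0.0821] 279.7184778174096 197.75421369628472
```

View pics/e1.png

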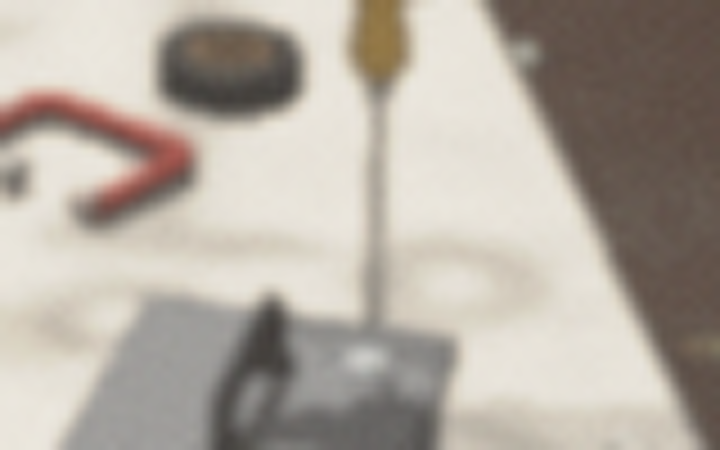

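Request:
jog_arm(motion=[{"x":-1.3,"y":1.2,"z":10,"spin":0,"fingers":1},{"x":-1.3,"y":1.2,"z":14,"spin":0,"fingers":1},{"x":-1.3,"y":1.2,"z":16,"spin":0,"fingers":1},{"x":-1.3,"y":1.2,"z":18,"spin":0,"fingers":1},{"x":-1.3,"y":1.2,"z":18,"spin":0,"fingers":1}])

```text
clock: 15.9
eef_pos: [0.4812, -0.0283, 0.21]
tool_rot: [0.781, 0.624, 0.001, 0.001]
ft_force: [-2.9, 0.3, 10.8]
grip_width: 0.0265
grasp_force: 63.3
```

Request:
jog_arm(motion=[{"x":0,"y":0,"z":0,"spin":-6,"fingers":1},{"x":0,"y":0,"z":0,"spin":-12,"fingers":1},{"x":0,"y":0,"z":0,"spin":-18,"fingers":1}])

```text
clock: 16.27
eef_pos: [0.4815, -0.0281, 0.21]
tool_rot: [0.673, 0.74, 0.001, 0.001]
ft_force: [-1.8, 0.6, 10.0]
grip_width: 0.0265
grasp_force: 62.3
```

Request:
jog_arm(motion=[{"x":0,"y":0,"z":0,"spin":8,"fingers":1},{"x":0,"y":0,"z":0,"spin":18,"fingers":1},{"x":0,"y":0,"z":0,"spin":26,"fingers":1},{"x":0,"y":0,"z":0,"spin":34,"fingers":1}])

```text
clock: 16.77
eef_pos: [0.481, -0.0284, 0.21]
tool_rot: [0.862, 0.507, 0.001, 0.001]
ft_force: [-3.4, -0.2, 12.0]
grip_width: 0.0259
grasp_force: 63.5
```

Request:
jog_arm(motion=[{"x":0.9,"y":-0.5,"z":0,"spin":-10,"fingers":1},{"x":1.8,"y":-1,"z":0,"spin":-10,"fingers":1},{"x":2.6,"y":-1.5,"z":0,"spin":-10,"fingers":1},{"x":2.6,"y":-1.5,"z":0,"spin":-10,"fingers":1}])

```text
clock: 17.27
eef_pos: [0.4816, -0.0261, 0.21]
tool_rot: [0.813, 0.582, 0.001, 0.002]
ft_force: [-2.5, -2.0, 9.2]
grip_width: 0.026
grasp_force: 62.0
```

Request:
jog_arm(motion=[{"x":-0.7,"y":0.7,"z":0,"spin":0,"fingers":1},{"x":-1.4,"y":1.4,"z":0,"spin":0,"fingers":1},{"x":-2.1,"y":2.1,"z":0,"spin":0,"fingers":1},{"x":-2.8,"y":2.4,"z":0,"spin":0,"fingers":1},{"x":-3.6,"y":2.4,"z":0,"spin":0,"fingers":1},{"x":-4.5,"y":2.4,"z":0,"spin":0,"fingers":1},{"x":-5.5,"y":2.1,"z":0,"spin":0,"fingers":1}])

```text
clock: 18.15
eef_pos: [0.4813, -0.0304, 0.2099]
tool_rot: [0.813, 0.583, 0.002, 0.0]
ft_force: [-2.8, 1.5, 10.9]
grip_width: 0.0263
grasp_force: 63.2
```

```bash
python3 at.py e2
```

```text
eef [ 0.4813 -0.0304  0.2099] yaw 71.3 z [ 0.0026  0.0019 -1.    ] F [-2.8  1.5 10.9] T [0.71 0.94 0.03] j6 1.83
tip pred [ 0.4801 -0.0262  0.0654] 278.9517246671523 201.52755331307236
```

Request:
jog_arm(motion=[{"x":0,"y":0,"z":-20,"spin":10,"fingers":1},{"x":0,"y":0,"z":-40,"spin":20,"fingers":1},{"x":0,"y":0,"z":-40,"spin":30,"fingers":1},{"x":0,"y":0,"z":-40,"spin":40,"fingers":1},{"x":0,"y":0,"z":-40,"spin":40,"fingers":1}])

```text
clock: 18.82
eef_pos: [0.4809, -0.0312, 0.2477]
tool_rot: [0.963, 0.27, -0.0, -0.0]
ft_force: [0.8, -1.0, -0.6]
grip_width: 0.0262
grasp_force: 59.8
```

```bash
cat > bl2.py <<'E'
from d import *
import sys
o=readout.get_obs();s=cam("side");m=R.from_quat(o['tool_rot']).as_matrix();e=o['eef_pos'];tip=e+m[:,2]*.1426
u,v=proj(s,tip);I=s[0].astype(float).mean(2);np.savez(sys.argv[1],s=s[0],e=e,q=o['tool_rot'])
print("yaw",np.degrees(np.arctan2(m[1,0],m[0,0])).round(1),"exp",u.round(2),v.round(2),e.round(4))
c0=int(round(u))
for r in range(int(v)-9,int(v)+4):
    row=I[r,c0-6:c0+8]; bg=np.interp(np.arange(14),[1,12],[row[:3].mean(),row[-3:].mean()]); w=np.clip(bg-row,0,None);w[w<6]=0
    print(r,round(float((w*np.arange(c0-6,c0+8)).sum()/max(w.sum(),1)-u),2),int(w.sum()),int(bg.mean()))
E
python3 bl2.py f1
```

```text
yaw 31.4 exp 279.19 190.96 [ 0.4809 -0.0312  0.2477]
181 0.37 134 225
182 0.17 141 225
183 0.12 150 225
184 0.16 139 226
185 0.17 138 226
186 0.18 138 225
187 0.19 139 222
188 0.2 127 215
189 0.24 129 207
190 0.22 151 207
191 0.58 186 211
192 0.9 179 214
193 1.53 122 216
```

Request:
jog_arm(motion=[{"x":0,"y":0,"z":0,"spin":-10,"fingers":1},{"x":0,"y":0,"z":0,"spin":-20,"fingers":1},{"x":0,"y":0,"z":0,"spin":-30,"fingers":1},{"x":0,"y":0,"z":0,"spin":-40,"fingers":1},{"x":0,"y":0,"z":0,"spin":-40,"fingers":1}])

```text
clock: 19.5
eef_pos: [0.4809, -0.0312, 0.2476]
tool_rot: [0.813, 0.582, -0.0, -0.0]
ft_force: [0.3, -0.3, -0.7]
grip_width: 0.0266
grasp_force: 59.8
```

```bash
python3 bl2.py f2
```

```text
yaw 71.2 exp 279.2 190.96 [ 0.4809 -0.0312  0.2476]
181 1.1 123 225
182 1.03 124 225
183 0.84 146 226
184 0.93 144 226
185 0.92 140 226
186 0.93 144 226
187 0.95 136 222
188 0.96 128 215
189 1.03 133 208
190 1.1 149 206
191 1.18 189 212
192 1.39 165 214
193 1.7 114 215
```

Request:
jog_arm(motion=[{"x":0,"y":0,"z":0,"spin":-10,"fingers":1},{"x":0,"y":0,"z":0,"spin":-20,"fingers":1},{"x":0,"y":0,"z":0,"spin":-30,"fingers":1},{"x":0,"y":0,"z":0,"spin":-40,"fingers":1},{"x":0,"y":0,"z":0,"spin":-40,"fingers":1}])

```text
clock: 20.18
eef_pos: [0.4809, -0.0312, 0.2477]
tool_rot: [0.566, 0.824, -0.0, -0.0]
ft_force: [-0.1, -0.2, -1.1]
grip_width: 0.026
grasp_force: 59.8
```

```bash
python3 bl2.py f3
```

```text
yaw 111.1 exp 279.18 190.93 [ 0.4809 -0.0312  0.2477]
181 1.43 128 225
182 1.42 133 226
183 1.43 131 226
184 1.47 130 226
185 1.43 120 226
186 1.43 110 226
187 1.42 101 222
188 1.56 85 215
189 1.53 70 208
190 1.4 68 206
191 1.5 100 211
192 1.68 129 215
193 1.82 107 216
```

Request:
jog_arm(motion=[{"x":0,"y":0,"z":0,"spin":-10,"fingers":1},{"x":0,"y":0,"z":0,"spin":-20,"fingers":1},{"x":0,"y":0,"z":0,"spin":-30,"fingers":1},{"x":0,"y":0,"z":0,"spin":-40,"fingers":1},{"x":0,"y":0,"z":0,"spin":-40,"fingers":1}])

```text
clock: 20.85
eef_pos: [0.4809, -0.0312, 0.2478]
tool_rot: [0.25, 0.968, -0.0, -0.0]
ft_force: [0.4, -0.2, -0.9]
grip_width: 0.0262
grasp_force: 59.8
```

```bash
python3 bl2.py f4
```

```text
yaw 151.0 exp 279.18 190.92 [ 0.4809 -0.0312  0.2478]
181 1.24 142 225
182 1.17 143 225
183 1.21 151 226
184 1.21 148 226
185 1.22 146 226
186 1.18 138 226
187 1.06 123 222
188 0.87 107 215
189 0.98 98 208
190 1.04 92 207
191 1.49 103 211
192 1.75 111 214
193 1.87 103 216
```

```bash
python3 - <<'E'
from h import *
s=cam("side");t=cam("top");d=np.load("c0.npz")
def cen(I,u,v,r=4):
    w=I[v-r:v+r+1,u-r:u+r+1].astype(float).mean(2); bg=np.median(w); y,x=np.mgrid[v-r:v+r+1,u-r:u+r+1]
    k=np.clip(w-bg-12,0,None); return np.array([(k*x).sum()/k.sum(),(k*y).sum()/k.sum()]),k.sum()
for nm,I in(("c0",d['s']),("now",s[0])):
    for q in((252,214),(279,201)): 
        c,n=cen(I,*q);print(nm,c,n,onz(s,*c,.068))
for nm,I in(("c0",d['t']),("now",t[0])):
    for q in((221,193),(247,219)):
        c,n=cen(I,*q);print(nm,c,n,onz(t,*c,.068))
print(s[0].astype(int).mean(2).astype(int)[196:206,273:286])
g=d['t'].astype(int).mean(2).astype(int); print(g[216:224,242:253])
E
```

```text
c0 [251.86246787 214.44987147] 259.33333333333314 [0.57363483 0.0725739  0.068     ]
c0 [279.8336414  198.56469501] 360.6666666666669 [ 0.47663466 -0.04352947  0.068     ]
now [251.93480547 214.63932702] 316.99999999999983 [0.57336201 0.07380516 0.068     ]
now [279.14251012 198.72793522] 411.6666666666665 [ 0.47913962 -0.0421824   0.068     ]
c0 [220.93987342 193.68512658] 210.6666666666666 [0.57110313 0.07135919 0.068     ]
c0 [247.55307263 219.54003724] 179.00000000000003 [ 0.47722712 -0.02268762  0.068     ]
now [223.45327103 193.23364486] 641.9999999999998 [0.5726066  0.06236658 0.068     ]
now [nan nan] 0.0 [nan nan nan]
[[210 216 217 216 215 216 214 210 207 204 204 203 206]
 [181 183 188 190 193 202 202 204 199 196 195 197 198]
 [159 163 161 164 169 169 174 172 173 167 168 175 182]
 [158 157 156 156 159 159 157 159 155 149 146 147 151]
 [155 152 151 152 162 172 177 176 166 146 138 136 137]
 [156 153 147 154 174 192 203 198 176 150 135 137 136]
 [155 154 153 159 176 190 191 180 155 137 133 137 137]
 [153 158 156 158 162 164 162 152 132 122 130 137 139]
 [157 157 158 156 150 143 143 135 121 109 119 129 132]
 [156 156 157 156 153 147 139 128 116 101 106 112 114]]
[[163 164 164 162 157 156 145 136 157 164 164]
 [161 158 160 152 146 149 136 138 151 162 165]
 [155 135 143 148 182 178 172 187 148 155 164]
 [155 132 137 161 201 168 158 196 150 153 164]
 [161 157 152 163 200 155 158 202 165 158 164]
 [163 162 155 151 186 161 170 192 159 157 165]
 [162 163 160 154 160 163 152 150 154 162 165]
 [163 164 163 161 160 163 158 156 162 164 164]]<stdin>:5: RuntimeWarning: invalid value encountered in scalar divide
```

Request:
jog_arm(motion=[{"x":2.7,"y":3.5,"z":0,"spin":10.5,"fingers":1},{"x":2.7,"y":3.5,"z":0,"spin":21,"fingers":1},{"x":2.7,"y":3.5,"z":0,"spin":31.5,"fingers":1},{"x":2.7,"y":3.5,"z":0,"spin":42,"fingers":1},{"x":2.7,"y":3.5,"z":0,"spin":52.5,"fingers":1},{"x":2.7,"y":3.5,"z":0,"spin":63,"fingers":1},{"x":2.7,"y":3.5,"z":10,"spin":73.5,"fingers":1},{"x":2.7,"y":3.5,"z":20,"spin":84,"fingers":1}])

```text
clock: 22.0
eef_pos: [0.4804, -0.0269, 0.2277]
tool_rot: [0.835, 0.55, 0.0, 0.0]
ft_force: [0.7, -0.1, -1.8]
grip_width: 0.026
grasp_force: 59.8
```

Request:
jog_arm(motion=[{"x":0,"y":0,"z":5,"spin":10,"fingers":1},{"x":0,"y":0,"z":10,"spin":20,"fingers":1},{"x":0,"y":0,"z":13,"spin":27,"fingers":1},{"x":0,"y":0,"z":15,"spin":27,"fingers":1},{"x":0,"y":0,"z":17,"spin":27,"fingers":1},{"x":0,"y":0,"z":19,"spin":27,"fingers":1},{"x":0,"y":0,"z":20,"spin":27,"fingers":1}])

```text
clock: 22.88
eef_pos: [0.4802, -0.0269, 0.2077]
tool_rot: [0.939, 0.344, -0.0, 0.0]
ft_force: [-0.1, 0.8, -1.4]
grip_width: 0.0261
grasp_force: 59.8
```

Already below the surface contact height with no force, so the blade is in the slot.

Request:
jog_arm(motion=[{"x":0,"y":0,"z":1.5,"spin":0,"fingers":1},{"x":0,"y":0,"z":3,"spin":0,"fingers":1},{"x":0,"y":0,"z":3.5,"spin":0,"fingers":1}])

```text
clock: 23.25
eef_pos: [0.4805, -0.0269, 0.2048]
tool_rot: [0.939, 0.344, 0.0, 0.0]
ft_force: [-1.1, 0.0, 3.6]
grip_width: 0.0264
grasp_force: 60.7
```

Request:
jog_arm(motion=[{"x":0.5,"y":0.1,"z":0.5,"spin":-10,"fingers":1},{"x":1.1,"y":0.3,"z":0.5,"spin":-20,"fingers":1},{"x":1.7,"y":0.3,"z":0.5,"spin":-30,"fingers":1},{"x":2.3,"y":0.2,"z":0.5,"spin":-40,"fingers":1},{"x":2.8,"y":0,"z":0.5,"spin":-50,"fingers":1},{"x":3.3,"y":-0.2,"z":0.5,"spin":-60,"fingers":1},{"x":3.8,"y":-0.6,"z":0.5,"spin":-70,"fingers":1},{"x":4.2,"y":-1,"z":0.5,"spin":-80,"fingers":1}])

```text
clock: 24.25
eef_pos: [0.4836, -0.0226, 0.2048]
tool_rot: [0.496, 0.869, 0.001, 0.001]
ft_force: [-0.5, 1.8, 4.0]
grip_width: 0.0263
grasp_force: 59.5
```

Request:
jog_arm(motion=[{"x":0.5,"y":0.1,"z":0,"spin":-10,"fingers":1},{"x":1.1,"y":0.3,"z":0,"spin":-20,"fingers":1},{"x":1.6,"y":0.3,"z":0,"spin":-28,"fingers":1},{"x":2,"y":0.3,"z":0,"spin":-36,"fingers":1},{"x":2,"y":0.3,"z":0,"spin":-36,"fingers":1}])

```text
clock: 24.88
eef_pos: [0.4828, -0.0205, 0.2047]
tool_rot: [0.206, 0.978, 0.001, 0.001]
ft_force: [-0.6, 2.9, 5.6]
grip_width: 0.026
grasp_force: 57.8
```

```bash
python3 at.py g1
```

```text
eef [ 0.4828 -0.0205  0.2047] yaw 156.2 z [ 0.0022  0.0024 -1.    ] F [-0.6  2.9  5.6] T [ 1.07  0.16 -0.08] j6 0.37
tip pred [ 0.4789 -0.0214  0.0602] 279.26712828608044 203.4748975718561
```

Request:
jog_arm(motion=[{"x":0.4,"y":0,"z":0,"spin":-8,"fingers":1},{"x":0.8,"y":0,"z":0,"spin":-15,"fingers":1},{"x":0.8,"y":0,"z":0,"spin":-15,"fingers":1}])

```text
clock: 25.3
eef_pos: [0.4819, -0.02, 0.2048]
tool_rot: [0.077, 0.997, 0.002, 0.001]
ft_force: [-0.1, 4.0, 6.0]
grip_width: 0.0264
grasp_force: 57.7
```

```bash
python3 at.py g2
```

```text
eef [ 0.4819 -0.02    0.2048] yaw 171.1 z [ 0.002  0.003 -1.   ] F [-0.1  4.   6. ] T [ 1.33  0.28 -0.12] j6 0.11
tip pred [ 0.4785 -0.0219  0.0603] 279.3919356871877 203.40754298933192
```

Request:
jog_arm(motion=[{"x":0,"y":0,"z":-0.5,"spin":8,"fingers":1},{"x":0,"y":0,"z":-1,"spin":14,"fingers":1},{"x":0,"y":0,"z":-1,"spin":16,"fingers":1}])

```text
clock: 25.72
eef_pos: [0.4817, -0.0207, 0.2049]
tool_rot: [0.215, 0.977, 0.001, 0.0]
ft_force: [0.5, 2.5, 1.2]
grip_width: 0.0259
grasp_force: 58.5
```

```bash
python3 at.py g3
```

```text
eef [ 0.4817 -0.0207  0.2049] yaw 155.1 z [ 9.0e-04  1.2e-03 -1.0e+00] F [0.5 2.5 1.2] T [ 0.92 -0.24 -0.01] j6 0.39
tip pred [ 0.4777 -0.0217  0.0604] 279.61405915625954 203.4092420056647
```

Request:
jog_arm(motion=[{"x":0,"y":0,"z":-10,"spin":0,"fingers":1},{"x":0,"y":0,"z":-25,"spin":0,"fingers":1},{"x":0,"y":0,"z":-42,"spin":0,"fingers":1},{"x":0,"y":0,"z":-42,"spin":0,"fingers":1}])

```text
clock: 26.28
eef_pos: [0.4825, -0.0212, 0.2478]
tool_rot: [0.214, 0.977, 0.0, 0.001]
ft_force: [2.4, 2.8, -5.2]
grip_width: 0.0259
grasp_force: 59.5
```

```bash
python3 bl2.py k1
```

```text
yaw 155.3 exp 278.66 192.23 [ 0.4825 -0.0212  0.2478]
183 0.5 138 225
184 0.56 141 220
185 0.87 147 202
186 1.22 145 178
187 1.27 109 166
188 0.58 71 163
189 0.65 62 163
190 0.34 14 161
191 -278.66 0 158
192 7.34 9 158
193 2.99 42 157
194 2.38 85 154
195 2.63 51 147
```

Request:
jog_arm(motion=[{"x":0,"y":0,"z":0,"spin":10.5,"fingers":1},{"x":0,"y":0,"z":0,"spin":21,"fingers":1},{"x":0,"y":0,"z":0,"spin":31.5,"fingers":1},{"x":0,"y":0,"z":0,"spin":42,"fingers":1},{"x":0,"y":0,"z":0,"spin":52.5,"fingers":1},{"x":0,"y":0,"z":0,"spin":63,"fingers":1},{"x":0,"y":0,"z":0,"spin":73.5,"fingers":1},{"x":0,"y":0,"z":0,"spin":84,"fingers":1}])

```text
clock: 27.32
eef_pos: [0.4802, -0.0224, 0.2461]
tool_rot: [0.815, 0.58, -0.002, 0.0]
ft_force: [0.4, -0.2, -1.3]
grip_width: 0.0261
grasp_force: 61.4
```

```bash
python3 bl2.py k2
```

```text
yaw 70.9 exp 279.52 192.48 [ 0.4802 -0.0224  0.2461]
183 0.84 139 225
184 0.79 123 226
185 0.72 124 226
186 0.64 128 225
187 0.6 137 222
188 0.6 129 215
189 0.65 132 208
190 0.87 159 207
191 1.02 222 211
192 1.03 232 206
193 1.08 179 184
194 1.75 126 160
195 2.93 32 144
```

The −5 N force and the grey background in k1 suggest the cover rose with the driver and then dropped. I'll look.

```bash
python3 - <<'E'
from d import *
s=cam("side");t=cam("top");k=np.load("k1.npz")['s']
f=lambda I,u,v,z,w=64,h=64:cv2.resize(I[v:v+h,u:u+w],None,fx=z,fy=z,interpolation=cv2.INTER_CUBIC)
W=np.hstack([f(k,238,170,4),f(s[0],238,170,4),f(t[0],203,176,4)]);cv2.imwrite("pics/m1.png",W[:,:,::-1])
c,p=cen(t[0].max(2)<60,(215,195,254,215));print(c,onz(t,*c,.099))
for q in((252,214),(279,201)):
    u,v=q; print(s[0].astype(int).mean(2).astype(int)[v-4:v+5,u-5:u+6])
E
```

```text
Traceback (most recent call last):
  File "d.py", line 4, in cen
    k=1+np.argmax(st[1:,4]); ys,xs=np.where(l==k); return c[k]+[u0,v0],np.c_[xs+u0,ys+v0]
        ~~~~~~~~~^^^^^^^^^^
ValueError: attempt to get argmax of an empty sequence
```

View pics/m1.png

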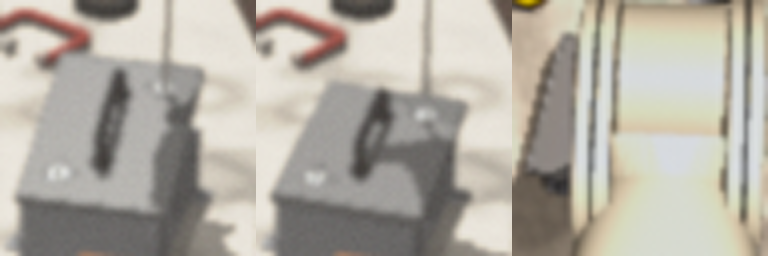

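The left crop (k1) shows the cover tilted up on the driver. The middle crop (now) shows it flat on the box again. Next I go to the rack and check both slots on the way.

Request:
jog_arm(motion=[{"x":0,"y":0,"z":-36,"spin":0,"fingers":1},{"x":328,"y":-64,"z":-36,"spin":0,"fingers":1},{"x":328,"y":-64,"z":-36,"spin":0,"fingers":1},{"x":328,"y":-64,"z":-36,"spin":0,"fingers":1},{"x":328,"y":-64,"z":-36,"spin":0,"fingers":1},{"x":328,"y":-64,"z":-36,"spin":0,"fingers":1},{"x":328,"y":-64,"z":-36,"spin":0,"fingers":1},{"x":328,"y":-64,"z":-36,"spin":0,"fingers":1}])

```text
clock: 28.48
eef_pos: [0.5258, 0.3112, 0.2814]
tool_rot: [0.811, 0.585, -0.001, 0.0]
ft_force: [0.1, -0.4, -1.0]
grip_width: 0.0262
grasp_force: 61.4
```

```bash
cat > slots.py <<'E'
from d import *
def ang(I,c,sgn=1):
    # slot direction: dark bar inside bright disc, via upsampled patch: fit dark axis
    P=cv2.resize(I.astype(np.float32).mean(2)[int(c[1])-6:int(c[1])+7,int(c[0])-6:int(c[0])+7],None,fx=8,fy=8,interpolation=cv2.INTER_CUBIC)
    x0,y0=(c[0]-int(c[0])+6+.5)*8-.5,(c[1]-int(c[1])+6+.5)*8-.5
    best=[]
    for a in range(0,180,5):
        r=np.arange(-8,8.1,1); v=cv2.remap(P,(x0+r*np.cos(np.radians(a))).astype(np.float32)[None],(y0+r*np.sin(np.radians(a))).astype(np.float32)[None],cv2.INTER_LINEAR).mean(); best.append(v)
    return np.array(best)
if __name__=="__main__":
    t=cam("top");s=cam("side");d=np.load("c0.npz")
    np.savez("last",s=s[0],t=t[0])
    for I,n in((d['t'],'c0'),(t[0],'now')):
        for c in((220.96,193.65),(247.58,219.57)):
            b=ang(I,c); i=b.argmin(); print(n,c,"dark dir img deg",i*5,"world yaw",(i*5+90)%180, "min/max",b.min().round(),b.max().round(), b[::3].astype(int))
    print(t[0].astype(int).mean(2).astype(int)[189:199,215:228]);print(t[0].astype(int).mean(2).astype(int)[215:225,242:254])
    o=readout.get_obs();print(o['eef_pos'],o['clock'])
E
python3 slots.py; python3 bl2.py k3
```

```text
c0 (220.96, 193.65) dark dir img deg 90 world yaw 0 min/max 159.0 169.0 [169 168 167 164 162 160 159 160 163 165 167 169]
c0 (247.58, 219.57) dark dir img deg 110 world yaw 20 min/max 153.0 163.0 [162 162 161 159 157 155 153 152 153 154 157 160]
now (220.96, 193.65) dark dir img deg 20 world yaw 110 min/max 148.0 156.0 [148 147 148 149 152 154 155 155 155 154 152 150]
now (247.58, 219.57) dark dir img deg 30 world yaw 120 min/max 151.0 160.0 [153 151 150 151 153 156 158 159 159 158 157 155]
[[139 139 141 141 141 142 141 142 142 143 142 142 143]
 [142 140 140 141 139 133 133 139 140 141 143 142 142]
 [139 141 141 140 138 135 138 150 137 136 141 143 142]
 [140 140 141 140 154 185 196 199 161 127 136 142 143]
 [142 141 139 143 161 164 166 199 196 139 134 143 143]
 [140 141 140 141 152 148 137 165 190 142 127 137 141]
 [140 142 141 133 132 176 193 190 169 127 108 124 139]
 [141 142 142 134 118 138 170 163 149 136 133 136 142]
 [141 141 142 140 133 125 139 141 142 142 142 142 143]
 [141 141 141 141 135 118 133 141 141 142 143 143 143]]
[[146 146 147 148 148 148 143 131 143 149 149 149]
 [146 146 147 147 144 138 128 114 137 148 149 148]
 [147 146 143 143 140 138 132 127 132 144 149 149]
 [145 137 125 139 166 187 200 197 161 143 146 148]
 [143 128 112 138 183 162 176 204 198 148 142 148]
 [145 141 131 139 180 153 143 174 198 154 143 148]
 [147 146 143 144 175 192 201 198 185 145 143 149]
 [147 147 146 141 137 164 193 171 146 141 147 149]
 [147 147 148 145 139 139 147 141 141 146 150 149]
 [146 148 147 148 147 145 143 145 147 149 149 149]]
[0.52601223 0.30907725 0.28225253] 28.575
yaw 71.3 exp 267.03 235.56 [0.526  0.3091 0.2823]
226 -267.03 0 100
227 -267.03 0 102
228 -267.03 0 103
229 -267.03 0 104
230 -267.03 0 104
231 -267.03 0 103
232 -267.03 0 105
233 -267.03 0 108
234 -267.03 0 113
235 -0.03 7 121
236 0.04 34 129
237 0.39 16 132
238 0.61 67 136
```

```bash
python3 - <<'E'
from d import *
d=np.load("c0.npz")['t'].astype(np.float32).mean(2)
N=np.mean([cam("top")[0].astype(np.float32).mean(2) for _ in range(4)],0).astype(np.float32)
o=readout.get_obs();print(o['eef_pos'],o['clock'])
for n,I in(("c0",d),("now",N)):
  for c in((221,194),(248,220)):
    P=cv2.resize(I[c[1]-7:c[1]+8,c[0]-7:c[0]+8],None,fx=10,fy=10,interpolation=cv2.INTER_CUBIC)
    P=cv2.GaussianBlur(P,(0,0),2)
    m=(P>160).astype(np.uint8); m[:20]=0;m[-20:]=0;m[:,:20]=0;m[:,-20:]=0
    pts=cv2.findNonZero(m); h=cv2.convexHull(pts); M=cv2.moments(h); x0,y0=M['m10']/M['m00'],M['m01']/M['m00']
    yy,xx=np.mgrid[:150,:150]; r=np.hypot(xx-x0,yy-y0); 
    # antisymmetry-free 2nd harmonic on rings
    res=[]
    for R0 in(10,13,16,19):
        a=np.radians(np.arange(0,360,3)); v=cv2.remap(P,(x0+R0*np.cos(a)).astype(np.float32)[None],(y0+R0*np.sin(a)).astype(np.float32)[None],cv2.INTER_LINEAR)[0]
        z=(v*np.exp(-2j*a)).mean(); bright=-np.degrees(np.angle(z))/2; bright=np.degrees(np.angle(z*1)) /-2
        dark=(bright+90)%180; res.append((round((90-dark)%180),round(abs(z),1)))
    print(n,c,"centre",(x0+.5)/10-.5+c[0]-7,(y0+.5)/10-.5+c[1]-7,"slot yaw,amp per radius",res)
E
```

```text
[0.52641853 0.30866683 0.28331264] 28.825
c0 (221, 194) centre 221.88790313123022 195.66446776904735 slot yaw,amp per radius [(100, np.float64(5.5)), (100, np.float64(6.7)), (101, np.float64(7.0)), (103, np.float64(7.0))]
c0 (248, 220) centre 248.0004559483726 219.9995468574635 slot yaw,amp per radius [(177, np.float64(3.2)), (178, np.float64(4.0)), (179, np.float64(4.2)), (178, np.float64(4.1))]
now (221, 194) centre 221.37165820642977 193.61073510058281 slot yaw,amp per radius [(79, np.float64(4.5)), (82, np.float64(5.6)), (86, np.float64(5.6)), (92, np.float64(4.6))]
now (248, 220) centre 248.07646883831623 219.85449947939907 slot yaw,amp per radius [(75, np.float64(6.4)), (73, np.float64(6.8)), (70, np.float64(5.4)), (64, np.float64(2.8))]
```

```bash
python3 - <<'E'
from d import *
s=cam("side");c0=np.load("c0.npz")['s']
print("hole proj",proj(s,(.5255,.3105,.125)),"hole2",proj(s,(.472,.322,.125)))
o=readout.get_obs();e=o['eef_pos'];print("axis tip",e,proj(s,e-[0,0,.1426]), proj(s,e-[0,0,.10]))
I=s[0].astype(int)[...,0];print(I[218:246,259:276])
print("hole2");print(I[238:248,280:294])
E
```

```text
hole proj [267.01568621 240.2176543 ] hole2 [285.96987092 242.9607969 ]
axis tip [0.52640305 0.30885034 0.28330727] [266.86474559 235.24515342] [267.3302922  222.39963065]
[[164 163 161 162 163 164 161 155 142 142 152 160 161 160 162 163 163]
 [161 160 158 161 161 161 161 154 143 140 154 162 163 163 162 159 163]
 [149 148 149 154 162 161 159 150 140 138 151 161 163 162 163 161 162]
 [119 124 128 141 147 150 148 141 134 135 150 158 161 158 162 161 164]
 [101 101 109 114 118 120 118 123 126 132 138 145 150 150 147 152 157]
 [101 100  97  97  96 100  97 106 120 124 119 121 118 125 127 133 140]
 [102 102 100  97  98  98  98 107 119 125 112 101 102 104 104 110 114]
 [105 103 103 102 102 104 103 109 122 126 114 102  98  99  94  98  99]
 [107 109 104 104 104 104 105 109 125 126 114 104 102 100  98  98  99]
 [107 107 106 108 106 106 104 111 123 128 116 109 104 102 104 102 106]
 [107 105 108 108 105 106 106 109 124 126 116 108 105 106 105 107 109]
 [109 108 106 108 108 107 104 111 120 121 114 109 104 106 106 107 108]
 [107 109 106 106 106 105 106 112 120 121 112 103 104 108 104 104 107]
 [106
[... 957 characters left out ...]
50 135 151 178 189 193 192 188]
 [135 140 145 150 153 162 170 173 167 143 126 143 169 185 192 191 189]]
hole2
[[169 168 165 168 169 176 176 176 177 182 183 186 191 197]
 [173 171 172 171 168 171 170 170 168 171 171 174 177 176]
 [170 171 172 172 170 166 169 167 166 168 167 169 170 171]
 [171 169 169 166 161 157 155 153 159 164 169 170 166 168]
 [171 171 168 160 148 133 132 134 138 150 163 167 170 167]
 [168 169 169 158 137 122 116 116 124 135 156 168 169 169]
 [174 173 169 164 150 134 125 123 131 142 158 170 170 171]
 [184 186 185 180 171 161 156 151 158 162 167 172 173 175]
 [192 191 191 189 186 181 177 179 180 181 180 182 180 182]
 [177 177 181 182 186 186 187 187 187 191 191 187 187 191]]
```

Request:
jog_arm(motion=[{"x":-1.7,"y":-0.5,"z":0,"spin":0,"fingers":1},{"x":-1.7,"y":-0.5,"z":10,"spin":0,"fingers":1},{"x":-1.7,"y":-0.5,"z":17,"spin":0,"fingers":1},{"x":-1.7,"y":-0.5,"z":21,"spin":0,"fingers":1},{"x":-1.7,"y":-0.5,"z":25,"spin":0,"fingers":1},{"x":-1.7,"y":-0.5,"z":25,"spin":0,"fingers":1}])

```text
clock: 29.62
eef_pos: [0.525, 0.3085, 0.2574]
tool_rot: [0.813, 0.583, -0.0, -0.0]
ft_force: [-0.2, -0.7, -0.9]
grip_width: 0.0262
grasp_force: 61.4
```

Request:
jog_arm(motion=[{"x":0,"y":0,"z":20,"spin":0,"fingers":1},{"x":0,"y":0,"z":40,"spin":0,"fingers":1},{"x":0,"y":0,"z":50,"spin":0,"fingers":1},{"x":0,"y":0,"z":56,"spin":0,"fingers":1},{"x":0,"y":0,"z":60,"spin":0,"fingers":1},{"x":0,"y":0,"z":64,"spin":0,"fingers":1}])

```text
clock: 30.38
eef_pos: [0.5255, 0.3086, 0.1942]
tool_rot: [0.813, 0.582, 0.001, 0.0]
ft_force: [-0.4, -0.4, -0.3]
grip_width: 0.0262
grasp_force: 61.5
```

Request:
jog_arm(motion=[{"x":0,"y":0,"z":15,"spin":0,"fingers":1},{"x":0,"y":0,"z":25,"spin":0,"fingers":1},{"x":0,"y":0,"z":30,"spin":0,"fingers":1},{"x":0,"y":0,"z":32,"spin":0,"fingers":1},{"x":0,"y":0,"z":32,"spin":0,"fingers":1}])

```text
clock: 31.0
eef_pos: [0.5256, 0.309, 0.1683]
tool_rot: [0.813, 0.583, 0.003, -0.0]
ft_force: [-8.0, -4.7, 28.4]
grip_width: 0.0264
grasp_force: 65.4
```

Request:
jog_arm(motion=[{"x":0,"y":0,"z":-7,"spin":0,"fingers":1},{"x":-1.8,"y":-1.5,"z":-6,"spin":0,"fingers":1},{"x":-1.8,"y":-1.5,"z":-3,"spin":0,"fingers":1},{"x":-1.8,"y":-1.5,"z":-1,"spin":0,"fingers":1},{"x":-1.8,"y":-1.5,"z":-1,"spin":0,"fingers":1}])

```text
clock: 31.62
eef_pos: [0.5251, 0.3085, 0.1684]
tool_rot: [0.813, 0.582, 0.005, 0.0]
ft_force: [-3.9, -3.1, 24.7]
grip_width: 0.0261
grasp_force: 64.2
```

Request:
jog_arm(motion=[{"x":0,"y":0,"z":-4,"spin":0,"fingers":1},{"x":0,"y":0,"z":-4,"spin":0,"fingers":1},{"x":0,"y":0,"z":-4,"spin":0,"fingers":0.3},{"x":0,"y":0,"z":-4,"spin":0,"fingers":-1},{"x":0,"y":0,"z":-4,"spin":0,"fingers":-1},{"x":0,"y":0,"z":-4,"spin":0,"fingers":-1}])

```text
clock: 32.38
eef_pos: [0.5229, 0.3072, 0.1661]
tool_rot: [0.813, 0.582, -0.001, -0.0]
ft_force: [0.5, 0.2, -0.2]
grip_width: 0.0819
grasp_force: 0.0
```

```bash
cat > drv.py <<'E'
from d import *
s=cam("side");t=cam("top");c0=np.load("c0.npz")
for n,I in(("c0",c0['s']),("now",s[0])):
    c,p=cen(ymask(I,110,70),(250,190,290,255));print(n,c,len(p),p.min(0),p.max(0))
    for r in(212,222,230): print(r,I[r,260:276].astype(int)[:,2])
try:
    c,p=cen(ymask(t[0]),(125,185,165,230));print("top",c,len(p),p.min(0),p.max(0))
except Exception: print("top hidden")
I=s[0].astype(int).mean(2).astype(int);J=c0['s'].astype(int).mean(2).astype(int);print(I[264:274,262:274]);print(J[264:274,262:274])
E
python3 drv.py
```

```text
c0 [267.53061224 213.67346939] 49 [263 211] [272 217]
212 [137 114  86  75  88 103 110 111 114 114 115 120 131 144 153 153]
222 [109 113 106  93  79  77  78  73  75  77  76  76  90 119 142 152]
230 [102  98 102  97  85  75  73  74  73  74  73  76  89  98 100 103]
now [269.2 216.3] 30 [267 209] [271 226]
212 [145 114  81  64  65  67  72  72  72  72  71  70  77 109 137 152]
222 [ 95  99  99  87  74  70  68  69  72  71  67  69  89 122 142 153]
230 [104 103 103  95  82  73  68  72  70  72  71  76  94  98 100 100]
top [148.73684211 205.21052632] 19 [146 203] [151 208]
[[101  96  93  90  85  85  85  82  86  86  83  83]
 [138 133 129 113  98  94  92  94  91  90  85  86]
 [184 179 172 145 120 115 129 128 124 116 108 103]
 [203 202 193 167 138 147 170 175 172 160 151 146]
 [197 206 199 174 154 168 193 200 198 196 192 189]
 [189 202 198 187 179 190 203 207 207 207 207 207]
 [183 205 206 200 199 204 205 207 208 207 208 210]
 [173 199 206 208 206 205 207 208 207 208 210 209]
 [154 188 202 205 205 205 207 208 208 208 209 208]
 [135 168 184 188 188 189 201 204 206 206 206 208]]
[[103 100  97  95  90  84  87  86  86  85  86  86]
 [152 144 137 122 105  92  95  95  93  93  89  90]
 [200 194 182 165 137 123 126 132 133 125 114 107]
 [208 207 203 189 160 149 168 182 181 169 159 158]
 [198 205 206 197 168 155 180 202 203 200 200 204]
 [188 202 206 199 176 162 187 204 207 206 208 211]
 [182 203 205 204 192 182 194 204 208 209 210 209]
 [171 198 207 204 202 198 201 205 209 208 209 208]
 [154 186 202 204 205 202 207 206 208 210 208 210]
 [138 166 184 188 185 189 200 204 206 205 206 205]]
```

Request:
jog_arm(motion=[{"x":0,"y":0,"z":-50,"spin":0,"fingers":-1},{"x":0,"y":0,"z":-85,"spin":0,"fingers":-1},{"x":0,"y":0,"z":-85,"spin":0,"fingers":-1},{"x":-267,"y":92,"z":-85,"spin":-4,"fingers":-1},{"x":-267,"y":92,"z":-85,"spin":-4,"fingers":-1},{"x":-267,"y":92,"z":-60,"spin":-4,"fingers":-1},{"x":-267,"y":92,"z":-10,"spin":-4,"fingers":-1},{"x":-267,"y":92,"z":20,"spin":-4,"fingers":-1}])

```text
clock: 33.48
eef_pos: [0.5249, 0.0297, 0.156]
tool_rot: [0.793, 0.61, 0.001, 0.001]
ft_force: [0.7, 0.3, -0.1]
grip_width: 0.0855
grasp_force: 0.0
```

```bash
python3 drv.py|grep -E "now|top|c0"; python3 - <<'E'
from h import *
o=readout.get_obs();m=R.from_quat(o['tool_rot']).as_matrix();print(o['eef_pos'],np.degrees(np.arctan2(m[1,0],m[0,0])))
E
```

```text
c0 [267.53061224 213.67346939] 49 [263 211] [272 217]
now [267.89655172 210.68965517] 58 [264 207] [272 216]
top [143.16091954 203.28735632] 87 [137 199] [151 208]
[0.51860482 0.02809573 0.14954192] 74.9414529436118
```

Request:
jog_arm(motion=[{"x":0,"y":0,"z":20,"spin":0,"fingers":-1},{"x":0,"y":0,"z":45,"spin":0,"fingers":-1},{"x":0,"y":0,"z":60,"spin":0,"fingers":-1},{"x":0,"y":0,"z":65,"spin":0,"fingers":-1},{"x":0,"y":0,"z":65,"spin":0,"fingers":-1}])

```text
clock: 34.2
eef_pos: [0.5246, 0.0322, 0.0916]
tool_rot: [0.792, 0.611, 0.0, 0.0]
ft_force: [-0.2, 0.3, 1.0]
grip_width: 0.0853
grasp_force: 0.0
```

Request:
jog_arm(motion=[{"x":-7,"y":2,"z":6,"spin":0,"fingers":-1},{"x":-7,"y":2,"z":11,"spin":0,"fingers":-1},{"x":-7,"y":2,"z":11,"spin":0,"fingers":1},{"x":-7,"y":2,"z":11,"spin":0,"fingers":1},{"x":-7,"y":2,"z":11,"spin":0,"fingers":1},{"x":-7,"y":2,"z":11,"spin":0,"fingers":1},{"x":-7,"y":2,"z":11,"spin":0,"fingers":1},{"x":-7,"y":2,"z":11,"spin":0,"fingers":1}])

```text
clock: 35.2
eef_pos: [0.5247, 0.0247, 0.0806]
tool_rot: [0.792, 0.61, 0.0, 0.0]
ft_force: [-0.1, 0.1, 2.6]
grip_width: 0.0088
grasp_force: 58.4
```

Gripped at 9 mm. I'll lift slowly and watch the force.

Request:
jog_arm(motion=[{"x":0,"y":0,"z":-2,"spin":0,"fingers":1},{"x":0,"y":0,"z":-5,"spin":0,"fingers":1},{"x":0,"y":0,"z":-8,"spin":0,"fingers":1},{"x":0,"y":0,"z":-8,"spin":0,"fingers":1}])

```text
clock: 35.7
eef_pos: [0.5246, 0.0247, 0.0885]
tool_rot: [0.792, 0.61, 0.0, 0.0]
ft_force: [-0.2, -0.3, -5.2]
grip_width: 0.0086
grasp_force: 58.3
```

Request:
jog_arm(motion=[{"x":0,"y":0,"z":-20,"spin":0,"fingers":1},{"x":0,"y":0,"z":-60,"spin":0,"fingers":1},{"x":0,"y":0,"z":-60,"spin":0,"fingers":1},{"x":-60,"y":4,"z":-60,"spin":0,"fingers":1},{"x":-120,"y":8,"z":-60,"spin":0,"fingers":1},{"x":-170,"y":12,"z":-60,"spin":0,"fingers":1},{"x":-220,"y":15,"z":-60,"spin":0,"fingers":1},{"x":-260,"y":18,"z":-60,"spin":0,"fingers":1}])

```text
clock: 36.7
eef_pos: [0.4742, -0.2329, 0.1466]
tool_rot: [0.792, 0.61, -0.001, -0.001]
ft_force: [0.5, 0.5, -5.1]
grip_width: 0.0087
grasp_force: 58.7
```

Request:
jog_arm(motion=[{"x":-29,"y":2,"z":0,"spin":0,"fingers":1},{"x":-29,"y":2,"z":0,"spin":0,"fingers":1},{"x":-29,"y":2,"z":0,"spin":0,"fingers":1}])

```text
clock: 37.08
eef_pos: [0.4695, -0.2592, 0.147]
tool_rot: [0.792, 0.61, -0.0, -0.001]
ft_force: [-0.2, 0.5, -5.5]
grip_width: 0.009
grasp_force: 58.7
```

```bash
python3 - <<'E'
from d import *
t=cam("top");I=t[0].astype(int)
o=readout.get_obs();print(o['eef_pos'],o['ft_force'])
for p in((.47,-.26,0),): print(proj(t,p))
# black tape & other dark/coloured things near patch
for nm,b in(("dark",I.max(2)<60),):
    n,l,st,c=cv2.connectedComponentsWithStats(b[170:260,270:400].astype(np.uint8))
    for k in range(1,n):
        if st[k,4]>25: print(nm,c[k]+[270,170],st[k],onz(t,*(c[k]+[270,170]),.02))
E
```

```text
[ 0.46979498 -0.25895929  0.14733897] [ 0.07869996  0.36035077 -5.12160432]
[311.46140476 221.79529172]
dark [320.29534884 213.43488372] [ 34  14  36  53 430] [ 0.49911458 -0.29048891  0.02      ]
dark [296.53211009 255.05504587] [  5  68  40  22 109] [ 0.34900896 -0.19824393  0.02      ]
dark [381.07123288 250.09863014] [ 90  68  40  22 730] [ 0.36218472 -0.5067132   0.02      ]
```

Request:
jog_arm(motion=[{"x":0,"y":0,"z":40,"spin":0,"fingers":1},{"x":0,"y":0,"z":75,"spin":0,"fingers":1},{"x":0,"y":0,"z":98,"spin":0,"fingers":1},{"x":0,"y":0,"z":106,"spin":0,"fingers":1},{"x":0,"y":0,"z":110,"spin":0,"fingers":1},{"x":0,"y":0,"z":111,"spin":0,"fingers":1},{"x":0,"y":0,"z":111,"spin":0,"fingers":1}])

```text
clock: 38.0
eef_pos: [0.471, -0.2602, 0.0383]
tool_rot: [0.792, 0.611, 0.0, 0.001]
ft_force: [-0.1, 0.2, -5.4]
grip_width: 0.0088
grasp_force: 58.7
```

Request:
jog_arm(motion=[{"x":0,"y":0,"z":1,"spin":0,"fingers":1},{"x":0,"y":0,"z":2,"spin":0,"fingers":1},{"x":0,"y":0,"z":2,"spin":0,"fingers":1},{"x":0,"y":0,"z":2,"spin":0,"fingers":1}])

```text
clock: 38.5
eef_pos: [0.4703, -0.2599, 0.0354]
tool_rot: [0.792, 0.61, -0.0, -0.0]
ft_force: [0.6, -0.5, -4.8]
grip_width: 0.0085
grasp_force: 58.7
```

Request:
jog_arm(motion=[{"x":0,"y":0,"z":0.7,"spin":0,"fingers":1},{"x":0,"y":0,"z":1.4,"spin":0,"fingers":1},{"x":0,"y":0,"z":2,"spin":0,"fingers":1},{"x":0,"y":0,"z":2,"spin":0,"fingers":1}])

```text
clock: 39.0
eef_pos: [0.4706, -0.2603, 0.0338]
tool_rot: [0.792, 0.61, 0.0, 0.001]
ft_force: [-0.7, -1.4, -1.7]
grip_width: 0.0088
grasp_force: 59.0
```

Request:
jog_arm(motion=[{"x":0,"y":0,"z":0.3,"spin":0,"fingers":0.5},{"x":0,"y":0,"z":0.3,"spin":0,"fingers":-1},{"x":0,"y":0,"z":0.3,"spin":0,"fingers":-1},{"x":0,"y":0,"z":0.3,"spin":0,"fingers":-1},{"x":0,"y":0,"z":0.3,"spin":0,"fingers":-1},{"x":0,"y":0,"z":-50,"spin":0,"fingers":-1},{"x":0,"y":0,"z":-110,"spin":0,"fingers":-1},{"x":0,"y":0,"z":-150,"spin":0,"fingers":-1}])

```text
clock: 40.0
eef_pos: [0.4711, -0.2603, 0.1864]
tool_rot: [0.792, 0.61, 0.001, 0.002]
ft_force: [-0.0, -0.4, -0.1]
grip_width: 0.0852
grasp_force: 0.0
```

Request:
jog_arm(motion=[{"x":0,"y":0,"z":-80,"spin":0,"fingers":-1},{"x":-60,"y":-100,"z":-80,"spin":0,"fingers":-1},{"x":-60,"y":-100,"z":-80,"spin":0,"fingers":-1},{"x":-60,"y":-100,"z":-80,"spin":0,"fingers":-1}])

```text
clock: 40.5
eef_pos: [0.3558, -0.2933, 0.2648]
tool_rot: [0.793, 0.609, -0.0, 0.001]
ft_force: [0.9, -0.3, 0.1]
grip_width: 0.0853
grasp_force: 0.0
```

```bash
python3 drv.py; python3 - <<'E'
from d import *
s=cam("side");t=cam("top");o=readout.get_obs();print(o['clock'],o['eef_pos'],o['ft_force'])
print("exp handle top",proj(t,(.4705,-.26,.054)),"side",proj(s,(.4705,-.26,.054)))
for n,c,b in(("top",t,(295,195,335,240)),("side",s,(270,150,305,190))):
    cc,p=cen(c[0].max(2)<65,b);print(n,cc,len(p),p.min(0),p.max(0),onz(c,*cc,.054))
g=t[0].astype(int)
m=((g.max(2)-g.min(2)<25)&(g.mean(2)>110)&(g.mean(2)<175)).astype(np.uint8); 
cc,p=cen(m,(270,180,350,260)); r=cv2.minAreaRect(p.astype(np.float32));print(r,len(p)); print([onz(t,*q,.023).round(3) for q in cv2.boxPoints(r)])
# yellow driver upright check: handle axis
for z in(.226,.14):print(z,proj(t,(.5255,.3105,z)),proj(s,(.5255,.3105,z)))
E
```

```text
c0 [267.53061224 213.67346939] 49 [263 211] [272 217]
212 [137 114  86  75  88 103 110 111 114 114 115 120 131 144 153 153]
222 [109 113 106  93  79  77  78  73  75  77  76  76  90 119 142 152]
230 [102  98 102  97  85  75  73  74  73  74  73  76  89  98 100 103]
now [268.0625     210.04166667] 48 [264 207] [272 214]
212 [136 168 187 152 101  85  88  89  86  83  83  80  82  96 100  88]
222 [121 105  94  82  74  75  76  74  75  74  74  72  76  96 134 164]
230 [104 103 103  97  85  72  76  77  73  75  73  81  93 103 104 106]
top [142.98837209 203.27906977] 86 [137 199] [151 208]
[[107 102  97  92  88  89  88  87  86  86  83  84]
 [155 146 133 118 100  96 100 100  96  96  93  90]
 [203 198 179 151 123 126 142 144 137 127 115 108]
 [210 211 197 167 139 156 186 193 186 172 160 161]
 [199 208 198 174 156 173 201 208 205 199 203 206]
 [189 205 202 190 181 192 204 208 210 210 210 214]
 [185 205 208 204 202 206 209 209 211 209 211 210]
 [175 200 206 210 208 209 208 210 211 210 211 212]
 [156 190 205 207 208 206 207 208 209 210 211 210]
 [139 169 188 191 191 194 203 208 208 209 209 209]]
[[103
[... 424 characters left out ...]
 202 207 206 208 210 208 210]
 [138 166 184 188 185 189 200 204 206 205 206 205]]
40.7 [ 0.35892834 -0.29233105  0.26314805] [-0.32992786  0.08855011 -0.19395821]
exp handle top [313.83570899 220.71922821] side [279.70007215 175.6884786 ]
top [313.4673913  221.57608696] 92 [301 218] [326 226] [ 0.46745141 -0.25856667  0.054     ]Traceback (most recent call last):
  File "<stdin>", line 5, in <module>
  File "d.py", line 4, in cen
    k=1+np.argmax(st[1:,4]); ys,xs=np.where(l==k); return c[k]+[u0,v0],np.c_[xs+u0,ys+v0]
        ~~~~~~~~~^^^^^^^^^^
    return _wrapfunc(a, 'argmax', axis=axis, out=out, **kwds)
    return bound(*args, **kwds)
ValueError: attempt to get argmax of an empty sequence
```

```bash
python3 -c "
from workcell import bot
print(bot.job_done())"
```

```text
the job is handed in; nothing more can be done
None
```

I handed the job in at about 41 s: both fasteners are turned open as far as the images show, the cover lies on the bare table handle up, and the driver stands in its rack hole, though it looks 5–9 mm high with a slight lean. While I drew the driver out, it briefly lifted the freed cover, which dropped back flat on the box.

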